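# Pack the seasonings off the cold hob

## Task

The hob is cold; pack the seasonings that stand along its front and on the grey mat so that they can be carried off: the three red-capped spice jars into the light wooden rack, one in each bay behind its steel rail, the pepper mill into the wide well and the salt shaker into the narrow well of the dark wooden block, all upright and right down on the bottom. Set them down rather than dropping them, tip nothing over, and leave the timer and the two small bowls beside them where they stand.

Things in the scene. Friction and masses are not known exactly. Their poses are not given: they have to be found in the camera images.
- jar_a: one of three alike spice jars in the front row (those on the tray by the wall are not meant): clear glass, paper label, round red cap; 106 tall, body 42 diameter, cap 45 diameter from 85 to 106 above its foot, 0.11 kg. Stands upright; origin at the centre of its foot, z up along the jar. The red cap can be gripped across from above at any yaw
- jar_b: one of three alike spice jars in the front row (those on the tray by the wall are not meant): clear glass, paper label, round red cap; 106 tall, body 42 diameter, cap 45 diameter from 85 to 106 above its foot, 0.11 kg. Stands upright; origin at the centre of its foot, z up along the jar. The red cap can be gripped across from above at any yaw
- jar_c: one of three alike spice jars in the front row (those on the tray by the wall are not meant): clear glass, paper label, round red cap; 106 tall, body 42 diameter, cap 45 diameter from 85 to 106 above its foot, 0.11 kg. Stands upright; origin at the centre of its foot, z up along the jar. The red cap can be gripped across from above at any yaw
- salt_shaker: glass salt shaker in the front row (not the one on the tray by the wall), with a grey metal top, 90 tall, glass body 44 diameter up to about 70, domed top 34 diameter; 0.1 kg. Upright; origin at the centre of its foot. Grip it across the glass, 50 above its foot
- pepper_mill: turned wooden pepper mill in the front row (not the one on the tray by the wall), 170 tall, the tallest thing here; foot 58 diameter, round head 49 diameter from 123 to 159 above its foot with a small metal knob above it; 0.18 kg, the head does not turn. Upright; origin at the centre of its foot. Grip it across the head, 140 above its foot
- spice_rack: light wooden spice rack, fixed, 78 deep (x) by 210 long (y). Origin under its centre on the surface; +x from rail to back board, y along the row. Floor 10 above the origin. Three open-topped bays, 58 (y) by 62 inside, centred at x = 0, y = -62, 0, +62. Front: steel rail, top at 48; back board 50 high; end cheeks 60 high; thin wires up to 47 between bays
- cruet_block: dark wooden block, fixed, 100 (x) by 192 (y), 30 high, with two round wells in its top. Origin under its centre on the surface. Wide well 75 diameter at y = -45, for the pepper mill; narrow well 56 diameter at y = +47, for the salt shaker (too narrow for the mill); both at x = 0, 22 deep: their floor is 8 above the origin
- kitchen_timer: round white wind-up kitchen timer, 67 diameter, 56 high, standing among the seasonings (another stands by the wall). The row runs along the edge of the hob, turned 0.26 rad about z from the y axis, its things about 90 apart. Origin at the centre of its underside. Must stay where it is
- small_bowl: small speckled blue-grey bowl, 65 diameter, 35 high, to the left. Origin at the centre of its foot. Must stay where it is
- pinch_bowl: small speckled white bowl, 60 diameter, 32 high, to the left. Origin at the centre of its foot. Must stay where it is
Not all that is in view belongs to the job. What is shaped like the jar_a but yellow is not meant.

How it is judged (in metres and radians):
At the end, for the whole second after the job is handed in: The three jars stand on the floor of the rack's bays (foot within 5 mm of its height, 14 mm of the centre line), the mill on the floor of the wide well (within 13 mm of its centre), the shaker on that of the narrow well (within 12 mm); all upright within 0.1 rad and at rest (x of jar_a in the frame of spice_rack between -0.014 and 0.014 m and y of jar_a in the frame of spice_rack between -0.078 and 0.078 m and z of jar_a in the frame of spice_rack between 0.005 and 0.015 m and angle between each of jar_a, jar_b, jar_c, pepper_mill, salt_shaker's own z axis and vertical below 0.1 rad and linear speed of each of jar_a, jar_b, jar_c, pepper_mill, salt_shaker below 0.02 m/s and x of jar_b in the frame of spice_rack between -0.014 and 0.014 m and y of jar_b in the frame of spice_rack between -0.078 and 0.078 m and z of jar_b in the frame of spice_rack between 0.005 and 0.015 m and x of jar_c in the frame of spice_rack between -0.014 and 0.014 m and y of jar_c in the frame of spice_rack between -0.078 and 0.078 m and z of jar_c in the frame of spice_rack between 0.005 and 0.015 m and x of pepper_mill in the frame of cruet_block between -0.013 and 0.013 m and y of pepper_mill in the frame of cruet_block between -0.058 and -0.032 m and z of pepper_mill in the frame of cruet_block between 0.003 and 0.013 m and x of salt_shaker in the frame of cruet_block between -0.012 and 0.012 m and y of salt_shaker in the frame of cruet_block between 0.035 and 0.059 m and z of salt_shaker in the frame of cruet_block between 0.003 and 0.013 m); the robot touches nothing.
It fails at once if a jar, the shaker or the mill is tipped over (angle between any of jar_a, jar_b, jar_c, salt_shaker, pepper_mill's own z axis and vertical above 0.7 rad).
It fails at once if a jar, the shaker or the mill is dropped into its holder (falls from more than about 20 mm) ((linear speed of jar_a above 0.6 m/s and z of jar_a in the frame of spice_rack below 0.04 m and horizontal distance between jar_a and spice_rack below 0.09 m) or (linear speed of jar_b above 0.6 m/s and z of jar_b in the frame of spice_rack below 0.04 m and horizontal distance between jar_b and spice_rack below 0.09 m) or (linear speed of jar_c above 0.6 m/s and z of jar_c in the frame of spice_rack below 0.04 m and horizontal distance between jar_c and spice_rack below 0.09 m) or (linear speed of salt_shaker above 0.6 m/s and z of salt_shaker in the frame of cruet_block below 0.04 m and horizontal distance between salt_shaker and cruet_block below 0.09 m) or (linear speed of pepper_mill above 0.6 m/s and z of pepper_mill in the frame of cruet_block below 0.04 m and horizontal distance between pepper_mill and cruet_block below 0.09 m)).
It fails at once if the timer or a bowl is moved by more than 20 mm (distance of any of kitchen_timer, small_bowl, pinch_bowl from where it was at the start of the episode above 0.02 m).
It also fails if it takes over 131 s, if anything falls off the work surface, if the arm or the gripper's body presses on something with over 40 N, if the wrist force passes 120 N, or if a joint passes its speed limit or range.

## Robot

A 7-joint arm with a two-finger parallel gripper is mounted at the origin on a cart in front of the work surface, level with it; the furniture and walls round the work are solid. World frame = base frame: x ahead of the robot, y to its left, z up, the work surface at z = 0. Lengths are in mm, angles in rad, forces in N, time in s.
With the tool pointing down it reaches from about 400 to 875 mm from the base axis. Payload 4.4 kg.
Tool frame: the origin (TCP) lies midway between the tips of the shut fingers; the grasp point (between the pads) lies 19 mm behind it; z points along the fingers, y is the line along which they close (so a half turn about z gives the same grasp; the last joint's range is limited). The gripper opens to 85 mm and grips with 20 to 120 N. Pads are 22 mm wide; open, the fingers measure 114 mm over their backs; the gripper's body (76 mm by 85 mm) begins 54 mm behind the grasp point. The pads swing forward as they close: fully open they stand 13 mm farther back than shut.
Start: joints at [-1.226, 0.628, 0.038, 1.517, -0.027, 0.996, -0.02], TCP at [259.551, 595.945, 231.313] pointing down, gripper open.
Joint ranges: [-3.06, 3.06], [-0.37, 2.12], [-1.25, 1.32], [0.18, 2.47], [-1.1, 4.24], [0.23, 1.98], [-2.94, 2.94]. Speed limits (rad/s): [2.57, 2.57, 3.14, 3.14, 3.14, 3.14, 3.14].

## Interface

Orientations are given as [roll, pitch, yaw] about the fixed x, y, z axes, in that order (R = Rz(yaw) Ry(pitch) Rx(roll)).
In Python, from cell import monitor, cams, ctrl gives the robot as it stands.
- The arm moves only by the tool drive_tool, never from a script. Its argument "motion" is a list of rows, each an object with "fingers": the opening, from 0 (shut) to 1 (fully open); "linear": the shift along the tool's x, y, z in m, a list of three; "twist": the turn about the tool's z in rad. In form: [{"fingers": fingers, "linear": [x, y, z], "twist": twist}, ...]. A call has 1 to 5 rows; each row shifts and turns the commanded pose from where the row before left it, along the tool's axes as they then stand; what a row does not reach is not made up. A row lasts 1/12 s, in which the tool goes at most 41.7 mm and 7.16 degrees, less where a joint would pass 70% of its speed; a pose out of reach is approached as far as the arm can. A call with a gripper value outside its range is refused whole. The fingers move at their own pace and stop on an object; the grip force is fixed at half the most. Time passes only in rows, so rows that do not move let the fingers close. It gives the time, the measured TCP pose, the force, the opening and the grip force at its end, in the units of the state.
- monitor.read_state(): the state, without advancing time (a new reading comes with each control period).
- cams.get_image(name): name is "side" or "top" or "wrist"; returns a dict with "color" (480x640x3 uint8, blue, green, red), "K" (3x3 intrinsics, pixels), "k1" (the pictures are not rectified: a ray, as slopes to the right and down, at radius r is drawn at 1 + k1 r^2 times it, then the intrinsics apply), "R" (3x3) and "t" (3): a world point X has camera coordinates R X + t. Camera axes: x right, y down, z forward; pixel columns grow to the right and rows downward; lengths in mm; the calibration is good to about 2 mm. A picture is of the moment at which its call begins. There is no depth.
- ctrl.finish_job(): hands the job in; it is judged then, once.
The state is a dict: "clock": time; "qpos": joint angles; "qd": joint speeds; "tau": joint torques, N m; "eef_pos": TCP position; "tool_rot": TCP orientation; "force": force on the tool from outside, world axes, zero at the start; "torque": the same for the moment, N m; "width": finger opening in mm; "gripper_force": force on a finger pad.
Only numpy, scipy, OpenCV 4.12 (cv2) and the standard library are available. Lean on these libraries where they do the work, as an engineer would, in place of code of your own. Each camera call takes 0.05 s, during which the arm holds its last target. There are 200 camera calls.

## Working session

There is one attempt and no reset: what is moved stays moved. The work goes in short steps, Python scripts to look and compute and a tool call to move; the robot and the scene stay as the last step left them, time stands still between calls to the robot, and variables do not carry over. Pictures are saved under pics/ and viewed, at most 15 in all, crops included, and the job is handed in when it is done.

Besides the shell and the picture viewer there is one more tool, called after "Call:" by a JSON object that holds its "method" and its "body", one argument or row to a line. drive_tool: Moves the arm, as the interface text tells. Its arguments: {"type":"object","properties":{"motion":{"type":"array"}},"required":["motion"]}

```bash
mkdir -p pics; python3 - <<'E'
from cell import monitor,cams
import cv2,json
s=monitor.read_state();print({k:s[k] for k in('clock','eef_pos','tool_rot','force','width')})
for n in('top','side'):
    d=cams.get_image(n);cv2.imwrite(f'pics/{n}1.png',d['color']);print(n,d['K'],d['k1'],d['R'],d['t'])
E
```

```text
{'clock': 0.0, 'eef_pos': array([259.27894552, 595.36190663, 230.3972595 ]), 'tool_rot': array([-3.13969720e+00,  4.45958905e-05,  2.73080999e+00]), 'force': array([0.0580989 , 0.03109982, 0.16933513]), 'width': 85.45551064077173}
top [[530.78070926   0.         321.15243153]
 [  0.         530.78070926 242.71755877]
 [  0.           0.           1.        ]] -0.13056035238176808 [[-0.00834948 -0.9999263  -0.00881353]
 [-0.99567019  0.00912931 -0.09250688]
 [ 0.09258052  0.00800299 -0.99567304]] [ 201.96772379  544.52724937 1016.07483187]
side [[587.16497511   0.         324.15989028]
 [  0.         587.16497511 243.72708325]
 [  0.           0.           1.        ]] -0.12363221329395829 [[ 0.90497457 -0.42542239  0.00606721]
 [-0.18282579 -0.40171129 -0.89733092]
 [ 0.38418193  0.81095242 -0.44131668]] [-391.17914596  236.34161229  890.33234973]
```

View pics/top1.png

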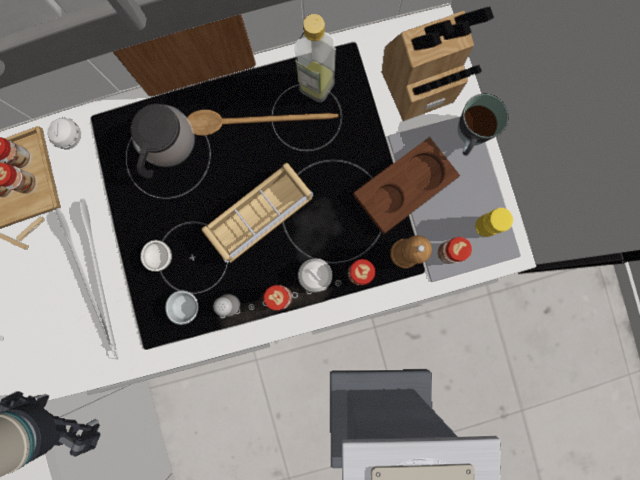

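View pics/side1.png

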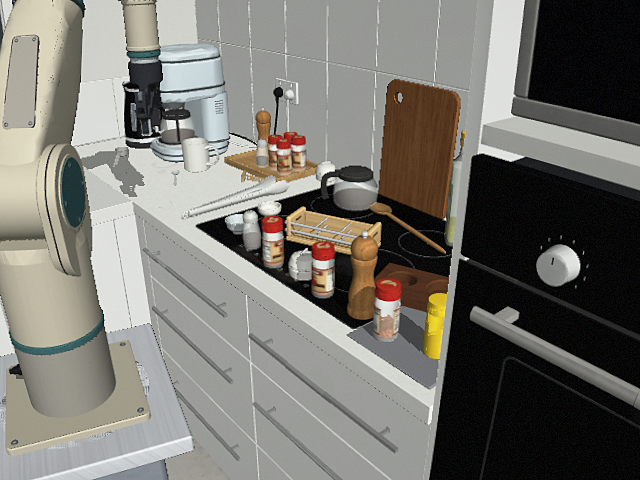

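The top view shows salt at (226,305), red jars at (277,297), (361,272), (457,250), mill head at (420,248), timer at (315,275), and bowls at (155,256) and (181,307). The rack is centred near (258,212) and the block near (407,185). The yellow jar at (497,222) is a decoy. The side view agrees with this.

```bash
cat > h.py <<'E'
import numpy as np,cv2
from cell import monitor,cams
def ray(d,uv):
    K=d['K'];dist=np.array([d['k1'],0,0,0,0])
    p=cv2.undistortPoints(np.array(uv,float).reshape(-1,1,2),K,dist).reshape(-1,2)
    # k1 model is forward 1+k1 r^2: same as OpenCV
    R=np.array(d['R']);c=-R.T@np.array(d['t'])
    return c,np.c_[p,np.ones(len(p))]@R
def plane(d,uv,z):
    c,v=ray(d,uv);return c+v*((z-c[2])/v[:,2])[:,None]
def proj(d,X):
    X=np.array(X,float).reshape(-1,3);rv=cv2.Rodrigues(np.array(d['R']))[0]
    return cv2.projectPoints(X,rv,np.array(d['t'],float),d['K'],np.array([d['k1'],0,0,0,0]))[0].reshape(-1,2)
def blobs(m,amin=60):
    n,l,s,c=cv2.connectedComponentsWithStats(m.astype(np.uint8))
    return [(s[i],c[i],l==i) for i in range(1,n) if s[i][4]>=amin]
def red(im):
    h=cv2.cvtColor(im,cv2.COLOR_BGR2HSV).astype(int);return ((h[...,0]<6)|(h[...,0]>174))&(h[...,1]>150)&(h[...,2]>90)
def meet(c1,v1,c2,v2):
    A=np.array([v1,-v2]).T;s=np.linalg.lstsq(A,c2-c1,rcond=None)[0]
    return (c1+v1*s[0]+c2+v2*s[1])/2,np.linalg.norm(c1+v1*s[0]-c2-v2*s[1])
def hullc(m):
    c=np.vstack(cv2.findContours(m.astype(np.uint8),0,1)[0]);h=cv2.convexHull(c);M=cv2.moments(h);return M['m10']/M['m00'],M['m01']/M['m00'],cv2.minEnclosingCircle(h)
E
python3 - <<'E'
from h import *
for n in('top','side'):
    d=cams.get_image(n)
    for s,c,m in blobs(red(d['color']),60):
        u=hullc(m);print(n,s,np.round(u[:2],1),np.round(plane(d,[u[:2]],95.5)[0],1))
    if n=='top':
        im=d['color']
        cv2.imwrite('pics/c1.png',cv2.resize(im[130:280,190:480],None,fx=2.75,fy=2.75,interpolation=cv2.INTER_CUBIC))
        cv2.imwrite('pics/c2.png',cv2.resize(im[225:325,200:480],None,fx=2.8,fy=2.8,interpolation=cv2.INTER_CUBIC))
E
```

```text
top [  0 138  10  22 172] [  4. 148.] [734.9 826.   95.5]
top [  0 163  16  23 243] [  6.7 174.2] [681.3 815.6  95.5]
top [448 237  24  24 327] [459.  248.7] [526.4 -57.3  95.5]
top [350 259  25  26 343] [362.2 271.4] [486.7 122.3  95.5]
top [264 285  25  25 328] [275.7 297.3] [440.9 280.2  95.5]
side [268 132  37  17 350] [286.1 139.9] [704.  856.8  95.5]
side [262 216  21  17 272] [272. 224.] [440.4 278.7  95.5]
side [312 242  23  19 315] [322.9 250.8] [485.4 120.2  95.5]
side [375 278  27  23 453] [388.2 289.1] [525.6 -57.6  95.5]
```

View pics/c1.png

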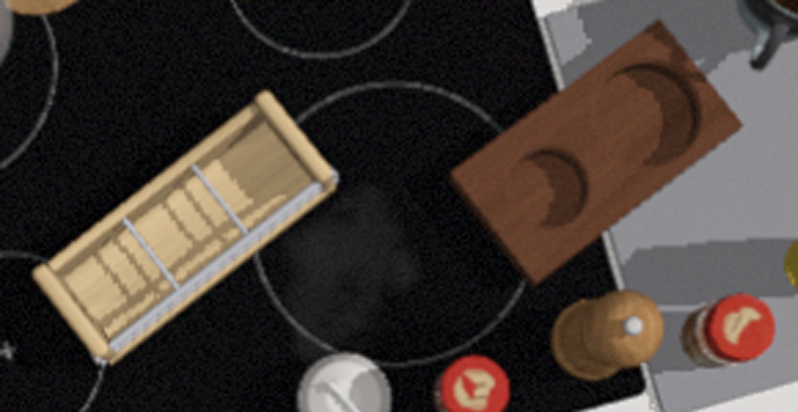

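View pics/c2.png

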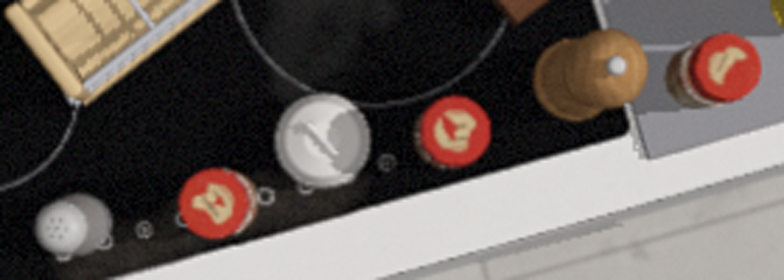

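The crops give the rack corners (cheek tops) at (35,270), (267,92), (337,180), (103,362). The block's top corners are at (452,178), (660,20), (741,125), (532,283). The salt dome is at (60,228), the mill knob at (617,66) and the mill foot at (573,80).

```bash
python3 - <<'E'
from h import *
d=cams.get_image('top');s=cams.get_image('side')
def f1(p): return (np.array(p,float)+.5)/2.75-.5+[190,130]
def f2(p): return (np.array(p,float)+.5)/2.8-.5+[200,225]
for nm,c,z in(('rack',[(35,270),(267,92),(337,180),(103,362)],60),('block',[(452,178),(660,20),(741,125),(532,283)],30)):
    P=plane(d,f1(c),z)[:,:2];print(nm,np.round(P,1).tolist(),'L',[round(np.linalg.norm(P[i]-P[(i+1)%4]),1) for i in range(4)])
    O=P.mean(0);y=(P[0]+P[3]-P[1]-P[2]);y/=np.linalg.norm(y)
    x2=P[0]+P[1]-P[2]-P[3];x2/=np.linalg.norm(x2);x2=np.array([-x2[1],x2[0]]);y=y+x2;y/=np.linalg.norm(y);x=np.array([y[1],-y[0]])
    print('O',O.round(1),'yaw',np.arctan2(x[1],x[0]),'x',x)
    for o in((-62,0,62) if nm=='rack' else(-45,47)):print(o,(O+y*o).round(1))
print('knob',plane(d,f2([(617,66)]),168),'foot',plane(d,f2([(575,80)]),8),'salt dome',plane(d,f2([(62,227)]),85))
im=s['color'];h=cv2.cvtColor(im,cv2.COLOR_BGR2HSV)
# mill in side: wood mask
m=(h[...,0]>6)&(h[...,0]<20)&(h[...,1]>110)&(h[...,2]>60);m[:, :340]=0;m[:,388:]=0;m[:225]=0
for q,c,mm in blobs(m,200):
    print(q)
    for v in range(q[1],q[1]+q[3],6):
        r=np.where(mm[v])[0];print(v,r.min(),r.max(),end='; ')
for z in(5,141,168):print(z,proj(s,[[511,23,z]]))
print('saltproj',proj(s,[plane(d,f2([(62,227)]),85)[0]]))
w=cams.get_image('wrist');cv2.imwrite('pics/s.png',cv2.resize(im[195:345,225:425],None,fx=4,fy=4,interpolation=cv2.INTER_CUBIC))
st=monitor.read_state();print('wristcam pos',-w['R'].T@w['t'],w['K'][0],'fwd',w['R'][2])
E
```

```text
rack [[573.9, 424.8], [698.3, 262.1], [634.9, 213.3], [509.2, 376.3]] L [np.float64(204.8), np.float64(80.0), np.float64(205.9), np.float64(80.9)]
O [604.1 319.1] yaw 0.6526029088336102 x [0.79450586 0.60725649]
-62 [641.7 269.9]
0 [604.1 319.1]
62 [566.4 368.4]
block [[641.1, 131.4], [757.6, -23.0], [679.0, -79.6], [564.7, 75.4]] L [np.float64(193.4), np.float64(96.9), np.float64(192.6), np.float64(94.7)]
O [660.6  26.1] yaw 0.6345024548307641 x [0.80536673 0.59277688]
-45 [687.3 -10.2]
47 [632.7  63.9]
knob [[522.10747617  28.18234071 168.        ]] foot [[525.29052435  29.91204819   8.        ]] salt dome [[425.5760787  381.14095752  85.        ]]
[ 340  225   48   95 2280]
225 350 370; 231 344 377; 237 345 373; 243 352 377; 249 349 377; 255 351 376; 261 351 376; 267 353 387; 273 354 387; 279 353 378; 285 351 375; 291 349 374; 297 349 374; 303 349 373; 309 347 373; 315 350 372; 5 [[356.83206295 312.35129362]]
141 [[359.23284948 247.75273732]]
168 [[359.72992323 234.00990911]]
saltproj [[250.0523432  212.41477056]]
wristcam pos [189.78675903 627.79609737 374.58886976] [348.88453884   0.         315.92081605] fwd [ 0.27523768 -0.11975014 -0.95388895]
```

View pics/s.png

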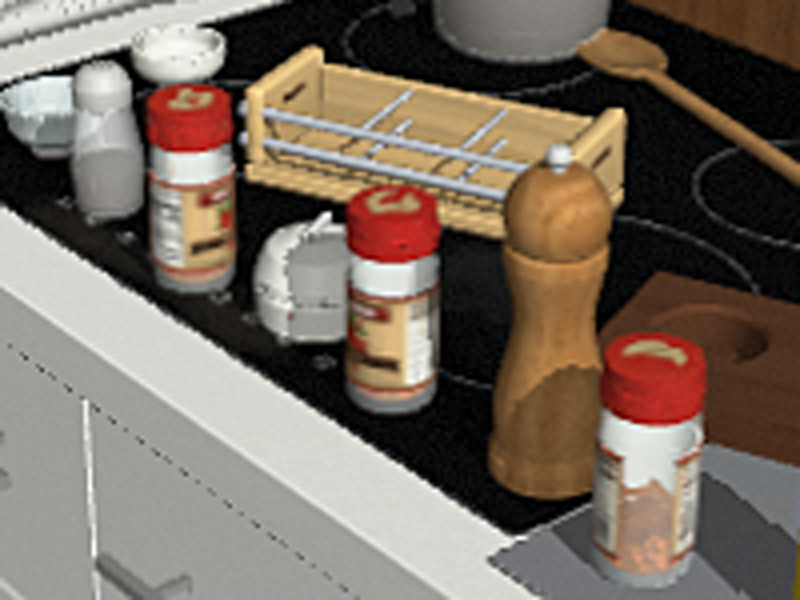

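```bash
cat >> h.py <<'E'
def plan(x,y,z,yaw=None):
    s=monitor.read_state();p=s['eef_pos'];a=s['tool_rot'][2]
    if yaw is None: yaw=a
    D=np.array([x,y,z])-p;l=[D[0]*np.cos(yaw)+D[1]*np.sin(yaw),D[0]*np.sin(yaw)-D[1]*np.cos(yaw),-D[2]]
    tw=-((yaw-a+np.pi)%(2*np.pi)-np.pi)
    print('t',round(s['clock'],1),'at',p.round(1),'rpy',s['tool_rot'].round(3),'w',round(s['width'],1),'gf',round(s['gripper_force'],1),'F',s['force'].round(1))
    print('twist',round(tw,3),'then linear mm',np.round(l,1),'norm',round(np.linalg.norm(l),1))
E
python3 - <<'E'
from h import *
d=cams.get_image('top');s=cams.get_image('side')
g=lambda p:(np.array(p,float)+.5)/2.8-.5+[200,225]
e=lambda p:(np.array(p,float)+.5)/4-.5+[225,195]
for n,a,b in(('salt',(62,227),(102,82)),('knob',(617,66),(559,157))):
    c1,v1=ray(d,[g(a)]);c2,v2=ray(s,[e(b)]);print(n,meet(c1,v1[0],c2,v2[0]))
plan(425.5,381,150,1.819)
E
```

```text
salt (array([425.60470632, 382.47728795,  77.80224634]), np.float64(0.43973485754516234))
knob (array([522.61719643,  27.38343414, 164.08954398]), np.float64(0.42945308605363525))
t 0.5 at [259.5 595.9 231.2] rpy [-3.141 -0.     2.731] w 85.1 gf 0.0 F [-1.   0.2 -0.3]
twist 0.912 then linear mm [-249.1  108.1   81.2] norm 283.4
```

Call:
{"method": "drive_tool", "body": {
  "motion": [
    {"fingers":1,"linear":[0,0,0],"twist":0.114},
    {"fingers":1,"linear":[0,0,0],"twist":0.114},
    {"fingers":1,"linear":[0,0,0],"twist":0.114},
    {"fingers":1,"linear":[0,0,0],"twist":0.114}
  ]
}}

```text
clock: 0.78
eef_pos: [259.6, 596.0, 231.4]
tool_rot: [3.142, -0.0, 2.269]
force: [0.5, 0.4, 0.2]
width: 85.3
gripper_force: 0.0
```

Call:
{"method": "drive_tool", "body": {
  "motion": [
    {"fingers":1,"linear":[0,0,0],"twist":0.114},
    {"fingers":1,"linear":[0,0,0],"twist":0.114},
    {"fingers":1,"linear":[0,0,0],"twist":0.114},
    {"fingers":1,"linear":[0,0,0],"twist":0.114}
  ]
}}

```text
clock: 1.12
eef_pos: [259.5, 596.0, 231.3]
tool_rot: [-3.142, -0.0, 1.813]
force: [-0.0, 0.5, -0.0]
width: 85.4
gripper_force: 0.0
```

Call:
{"method": "drive_tool", "body": {
  "motion": [
    {"fingers":1,"linear":[-0.025,0.011,0.007],"twist":0},
    {"fingers":1,"linear":[-0.025,0.011,0.007],"twist":0},
    {"fingers":1,"linear":[-0.025,0.011,0.007],"twist":0},
    {"fingers":1,"linear":[-0.025,0.011,0.007],"twist":0},
    {"fingers":1,"linear":[-0.025,0.011,0.007],"twist":0}
  ]
}}

```text
clock: 1.53
eef_pos: [344.1, 487.4, 196.2]
tool_rot: [3.141, -0.0, 1.819]
force: [0.4, 0.4, -0.1]
width: 85.1
gripper_force: 0.0
```

Call:
{"method": "drive_tool", "body": {
  "motion": [
    {"fingers":1,"linear":[-0.025,0.011,0.007],"twist":0},
    {"fingers":1,"linear":[-0.025,0.011,0.007],"twist":0},
    {"fingers":1,"linear":[-0.025,0.011,0.007],"twist":0},
    {"fingers":1,"linear":[-0.025,0.011,0.007],"twist":0},
    {"fingers":1,"linear":[0,0,0],"twist":0}
  ]
}}

```text
clock: 1.95
eef_pos: [415.0, 395.4, 167.6]
tool_rot: [3.141, 0.005, 1.81]
force: [0.1, -1.2, -0.6]
width: 85.4
gripper_force: 0.0
```

```bash
python3 - <<'E'
from h import *
w=cams.get_image('wrist');cv2.imwrite('pics/w1.png',w['color'])
for z in(70,90):print(z,proj(w,[[425.6,382,z]]).round(0))
plan(425.6,382,120,1.82)
E
```

```text
70 [[324. 261.]]
90 [[325. 271.]]
t 2.0 at [413.1 398.5 168. ] rpy [-3.142e+00  2.000e-03  1.812e+00] w 85.4 gf 0.0 F [-0.5 -0.2  0.6]
twist -0.008 then linear mm [-19.   8.  48.] norm 52.2
```

View pics/w1.png

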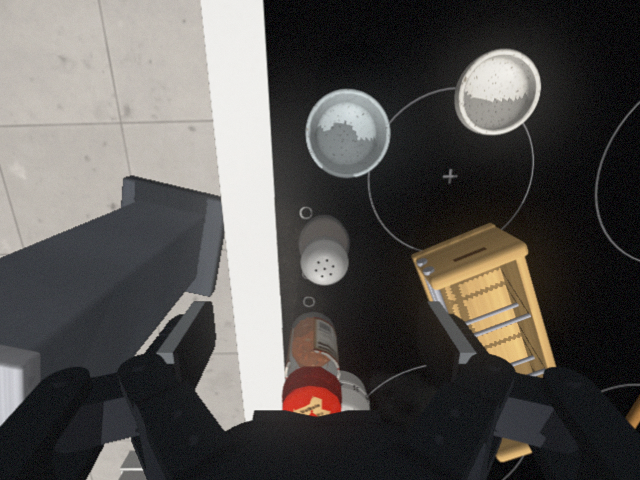

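The salt dome shows at (324,264) and the ray prediction is (324,266), so the position is good. Next I descend and grip.

Call:
{"method": "drive_tool", "body": {
  "motion": [
    {"fingers":1,"linear":[-0.01,0.004,0.01],"twist":-0.008},
    {"fingers":1,"linear":[-0.009,0.004,0.01],"twist":0},
    {"fingers":1,"linear":[0,0,0.03],"twist":0},
    {"fingers":1,"linear":[0,0,0.03],"twist":0},
    {"fingers":1,"linear":[0,0,0.03],"twist":0}
  ]
}}

```text
clock: 2.42
eef_pos: [423.3, 386.3, 57.3]
tool_rot: [3.141, -0.001, 1.827]
force: [-0.6, 0.4, -1.1]
width: 85.6
gripper_force: 0.0
```

Call:
{"method": "drive_tool", "body": {
  "motion": [
    {"fingers":1,"linear":[0,0,0.02],"twist":0},
    {"fingers":1,"linear":[0,0,0.006],"twist":0},
    {"fingers":1,"linear":[0,0,0],"twist":0},
    {"fingers":1,"linear":[0,0,0],"twist":0}
  ]
}}

```text
clock: 2.75
eef_pos: [423.5, 386.2, 32.7]
tool_rot: [3.141, -0.0, 1.827]
force: [0.1, -0.8, 1.0]
width: 85.4
gripper_force: 0.0
```

Call:
{"method": "drive_tool", "body": {
  "motion": [
    {"fingers":0,"linear":[0,0,0],"twist":0},
    {"fingers":0,"linear":[0,0,0],"twist":0},
    {"fingers":0,"linear":[0,0,0],"twist":0},
    {"fingers":0,"linear":[0,0,0],"twist":0},
    {"fingers":0,"linear":[0,0,0],"twist":0}
  ]
}}

```text
clock: 3.17
eef_pos: [423.8, 386.4, 33.9]
tool_rot: [3.14, -0.001, 1.827]
force: [-1.2, -1.0, 8.4]
width: 37.2
gripper_force: 59.0
```

Call:
{"method": "drive_tool", "body": {
  "motion": [
    {"fingers":0,"linear":[0,0,0],"twist":0},
    {"fingers":0,"linear":[0,0,0],"twist":0},
    {"fingers":0,"linear":[0,0,0],"twist":0},
    {"fingers":0,"linear":[0,0,0],"twist":0},
    {"fingers":0,"linear":[0,0,0],"twist":0}
  ]
}}

```text
clock: 3.58
eef_pos: [423.8, 386.4, 33.9]
tool_rot: [3.14, -0.001, 1.827]
force: [-0.9, -0.0, 8.6]
width: 37.4
gripper_force: 58.9
```

Call:
{"method": "drive_tool", "body": {
  "motion": [
    {"fingers":0,"linear":[0,0,-0.01],"twist":0},
    {"fingers":0,"linear":[0,0,-0.02],"twist":0},
    {"fingers":0,"linear":[0,0,-0.03],"twist":0},
    {"fingers":0,"linear":[0,0,-0.03],"twist":0},
    {"fingers":0,"linear":[0,0,-0.03],"twist":0}
  ]
}}

```text
clock: 4.0
eef_pos: [422.9, 385.4, 154.1]
tool_rot: [-3.141, 0.0, 1.827]
force: [0.6, 0.6, -1.4]
width: 37.4
gripper_force: 59.7
```

Call:
{"method": "drive_tool", "body": {
  "motion": [
    {"fingers":0,"linear":[0,0,0],"twist":-0.095},
    {"fingers":0,"linear":[0,0,0],"twist":-0.095},
    {"fingers":0,"linear":[0,0,0],"twist":-0.095},
    {"fingers":0,"linear":[0,0,0],"twist":-0.095},
    {"fingers":0,"linear":[0,0,0],"twist":0}
  ]
}}

```text
clock: 4.42
eef_pos: [423.2, 385.6, 153.1]
tool_rot: [3.141, -0.0, 2.209]
force: [0.6, -0.6, -1.3]
width: 37.3
gripper_force: 59.7
```

```bash
python3 - <<'E'
from h import *
w=cams.get_image('side');cv2.imwrite('pics/s2.png',cv2.resize(w['color'][130:330,130:400],None,fx=2.9,fy=2.9))
plan(630,68,154,2.206)
E
```

```text
t 4.5 at [423.2 385.6 152.9] rpy [ 3.141 -0.     2.205] w 36.9 gf 59.7 F [ 0.2  0.4 -0.9]
twist -0.001 then linear mm [-378.3  -22.    -1.1] norm 378.9
```

View pics/s2.png

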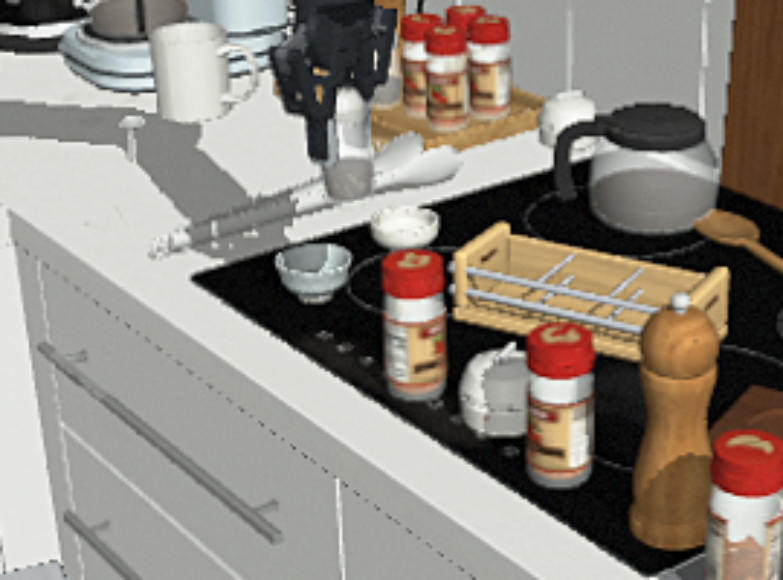

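The salt is held upright. It sits at about (350,145) in the crop, clear of the bowls. I carry it to the block.

Call:
{"method": "drive_tool", "body": {
  "motion": [
    {"fingers":0,"linear":[-0.025,-0.0015,0],"twist":0},
    {"fingers":0,"linear":[-0.032,-0.002,0],"twist":0},
    {"fingers":0,"linear":[-0.032,-0.002,0],"twist":0},
    {"fingers":0,"linear":[-0.032,-0.002,0],"twist":0},
    {"fingers":0,"linear":[-0.032,-0.002,0],"twist":0}
  ]
}}

```text
clock: 4.88
eef_pos: [507.0, 255.7, 152.5]
tool_rot: [-3.141, 0.0, 2.204]
force: [0.5, 0.9, -1.3]
width: 37.0
gripper_force: 59.8
```

Call:
{"method": "drive_tool", "body": {
  "motion": [
    {"fingers":0,"linear":[-0.032,-0.002,0],"twist":0},
    {"fingers":0,"linear":[-0.032,-0.002,0],"twist":0},
    {"fingers":0,"linear":[-0.032,-0.002,0],"twist":0},
    {"fingers":0,"linear":[-0.032,-0.002,0],"twist":0},
    {"fingers":0,"linear":[-0.025,-0.0015,0],"twist":0}
  ]
}}

```text
clock: 5.3
eef_pos: [591.0, 125.0, 152.6]
tool_rot: [-3.141, 0.002, 2.202]
force: [-0.3, -0.4, -1.4]
width: 37.2
gripper_force: 59.8
```

Call:
{"method": "drive_tool", "body": {
  "motion": [
    {"fingers":0,"linear":[0,0,0],"twist":0},
    {"fingers":0,"linear":[0,0,0],"twist":0}
  ]
}}

```text
clock: 5.47
eef_pos: [590.4, 125.8, 152.3]
tool_rot: [-3.141, 0.001, 2.2]
force: [-0.4, 0.2, -1.3]
width: 37.1
gripper_force: 59.8
```

```bash
python3 - <<'E'
from h import *
w=cams.get_image('wrist');cv2.imwrite('pics/w2.png',w['color'])
for z in(30,):print(z,proj(w,[[632.7,63.9,z],[687.3,-10.2,z]]).round(0))
plan(630,68,154,2.206)
E
```

```text
30 [[311. 315.]
 [312. 402.]]
t 5.5 at [589.5 128.  152.2] rpy [-3.141e+00 -1.000e-03  2.204e+00] w 36.8 gf 59.8 F [ 0.   0.4 -1.1]
twist -0.002 then linear mm [-72.4  -3.   -1.8] norm 72.4
```

View pics/w2.png

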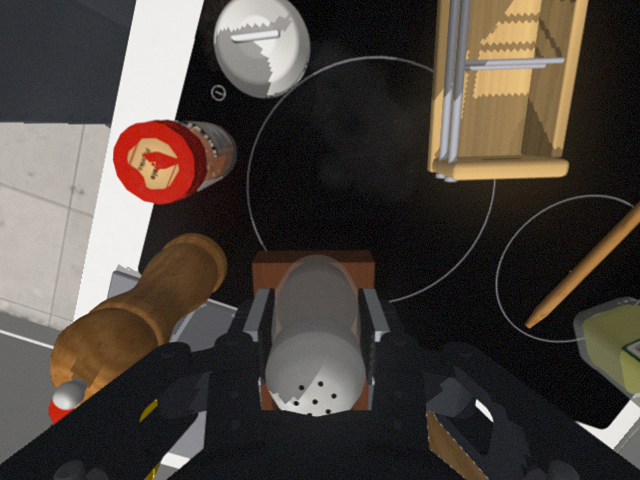

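Block's +y end edge runs from (253,252) to (375,252). The right rack cheek runs from (430,170) to (567,168). I use these to check the fixtures.

```bash
python3 - <<'E'
from h import *
w=cams.get_image('wrist')
P=plane(w,[(253,252),(375,252)],30);print('block end',P.round(1),P.mean(0).round(1),np.linalg.norm(P[0]-P[1]))
e=P[1]-P[0];print('yaw',np.arctan2(e[1],e[0]))
P=plane(w,[(430,172),(568,170)],60);print('cheek',P.round(1),np.linalg.norm(P[0]-P[1]));e=P[1]-P[0];print('yaw',np.arctan2(e[1],e[0]))
print('dome',plane(w,[(315,378)],152+19-50+85))
d=cams.get_image('top');im=d['color'];h=cv2.cvtColor(im,cv2.COLOR_BGR2HSV)
m=(h[...,0]>8)&(h[...,0]<25)&(h[...,1]>60)&(h[...,2]>90);z=np.zeros_like(m);z[155:270,195:320]=m[155:270,195:320]
b=max(blobs(z),key=lambda b:b[0][4]);print(b[0]);c=np.vstack(cv2.findContours(b[2].astype(np.uint8),0,1)[0])
q=cv2.approxPolyDP(cv2.convexHull(c),5,True).reshape(-1,2);print(q.tolist())
r=cv2.boxPoints(cv2.minAreaRect(c));Q=plane(d,r,55);print(r.round(1).tolist(),Q.round(1).tolist(),Q.mean(0))
plan(630,68,154,2.206)
E
```

```text
block end [[560.   84.6  30. ]
 [639.4 143.1  30. ]] [599.7 113.9  30. ] 98.64960980237588
yaw 0.6350540118991028
cheek [[622.4 214.4  60. ]
 [695.9 270.3  60. ]] 92.37044031091528
yaw 0.6503566751183958
dome [[588.0275606  131.87859714 206.        ]]
[ 202  163  110   99 4025]
[[287, 163], [311, 198], [231, 261], [223, 258], [202, 228]]
[[200.39999389648438, 229.0], [287.29998779296875, 161.1999969482422], [314.6000061035156, 196.1999969482422], [227.6999969482422, 264.0]] [[572.3, 429.9, 55.0], [703.4, 261.5, 55.0], [633.8, 208.8, 55.0], [504.3, 376.1, 55.0]] [603.44659569 319.07606703  55.        ]
t 5.6 at [588.9 129.8 152.2] rpy [-3.141e+00 -1.000e-03  2.208e+00] w 37.6 gf 59.7 F [-0.1  0.5 -0.7]
twist 0.002 then linear mm [-74.2  -3.6  -1.8] norm 74.3
```

```bash
python3 - <<'E'
from h import *
w=cams.get_image('wrist');im=w['color'];cv2.imwrite('pics/w3.png',im)
for s,c,m in blobs(red(im),1500):
    u=hullc(m);print(s,np.round(u[:2],1),plane(w,[u[:2]],95.5).round(1),plane(w,[u[:2]],106).round(1))
for n,X in(('capB',[486,121.3,95.5]),('knob',[522.4,28,166]),('endblock',[603.5,103.4,30]),('corner',[641.1,131.4,30]),('corner2',[564.7,75.4,30]),('cheek',[634.9,213.3,60]),('cheek2',[698.3,262,60])):print(n,proj(w,[X]).round(0))
print('cam',-w['R'].T@w['t'],w['k1']);plan(630,68,154,2.206)
g=cv2.cvtColor(im,cv2.COLOR_BGR2GRAY).astype(int);print(g[230:270:2,290].tolist(),g[150:190:2,500].tolist())
E
```

```text
[ 113  128   81   84 3759] [154.4 168.7] [[483.1 121.1  95.5]] [[486.3 124.8 106. ]]
capB [[159. 171.]]
knob [[ 64. 402.]]
endblock [[309. 266.]]
corner [[366. 266.]]
corner2 [[251. 266.]]
cheek [[442. 188.]]
cheek2 [[560. 186.]]
cam [543.94027317 192.65083636 295.93279475] -0.004867582402211532
t 5.7 at [588.9 130.  152.3] rpy [-3.141e+00 -1.000e-03  2.208e+00] w 37.0 gf 59.7 F [ 0.4  1.1 -0.9]
twist 0.002 then linear mm [-74.3  -3.7  -1.7] norm 74.4
[13, 3, 11, 14, 8, 15, 16, 3, 10, 15, 14, 12, 12, 26, 31, 37, 27, 28, 55, 75] [128, 127, 130, 131, 133, 130, 115, 91, 69, 90, 111, 137, 161, 179, 174, 186, 189, 193, 131, 39]
```

The 252 row edge was the block's lower edge. Its top edge is at about row 264, which matches the prediction of 266, so the top-view fixture poses hold.

Call:
{"method": "drive_tool", "body": {
  "motion": [
    {"fingers":0,"linear":[-0.025,-0.0015,0],"twist":0},
    {"fingers":0,"linear":[-0.025,-0.0015,0],"twist":0},
    {"fingers":0,"linear":[-0.0247,-0.0012,0],"twist":0},
    {"fingers":0,"linear":[0,0,0.02],"twist":0},
    {"fingers":0,"linear":[0,0,0.02],"twist":0}
  ]
}}

```text
clock: 6.08
eef_pos: [632.5, 64.8, 113.2]
tool_rot: [3.139, 0.003, 2.205]
force: [-1.0, 0.6, -1.1]
width: 37.6
gripper_force: 59.8
```

Call:
{"method": "drive_tool", "body": {
  "motion": [
    {"fingers":0,"linear":[0,0,0.02],"twist":0},
    {"fingers":0,"linear":[0,0,0.012],"twist":0},
    {"fingers":0,"linear":[0,0,0],"twist":0},
    {"fingers":0,"linear":[0,0,0],"twist":0},
    {"fingers":0,"linear":[0,0,0],"twist":0}
  ]
}}

```text
clock: 6.5
eef_pos: [631.4, 66.3, 81.3]
tool_rot: [3.14, 0.001, 2.207]
force: [0.0, -0.6, -0.1]
width: 37.4
gripper_force: 59.7
```

```bash
python3 - <<'E'
from h import *
t=cams.get_image('top')['color'];s=cams.get_image('side')['color']
a=cv2.resize(t[140:240,350:480],(520,400),interpolation=2)
cv2.imwrite('pics/p4.png',a)
plan(629.8,67.3,60,2.206)
E
```

```text
t 6.6 at [631.7  66.1  81.7] rpy [3.139e+00 1.000e-03 2.207e+00] w 37.1 gf 59.7 F [ 0.5 -0.3 -1.4]
twist 0.001 then linear mm [ 2.1 -0.8 21.7] norm 21.8
```

View pics/p4.png

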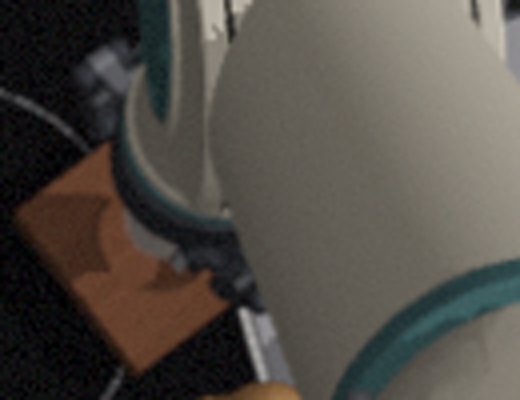

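The arm hides the well in the top view, so I lower by force readings.

Call:
{"method": "drive_tool", "body": {
  "motion": [
    {"fingers":0,"linear":[0.002,-0.001,0.005],"twist":0},
    {"fingers":0,"linear":[0,0,0.006],"twist":0},
    {"fingers":0,"linear":[0,0,0.006],"twist":0},
    {"fingers":0,"linear":[0,0,0.006],"twist":0}
  ]
}}

```text
clock: 6.93
eef_pos: [628.5, 66.7, 56.7]
tool_rot: [-3.141, -0.0, 2.207]
force: [0.8, -0.3, -0.7]
width: 36.9
gripper_force: 59.8
```

Call:
{"method": "drive_tool", "body": {
  "motion": [
    {"fingers":0,"linear":[0,0,0.004],"twist":0},
    {"fingers":0,"linear":[0,0,0.004],"twist":0},
    {"fingers":0,"linear":[0,0,0],"twist":0}
  ]
}}

```text
clock: 7.18
eef_pos: [628.0, 66.5, 48.1]
tool_rot: [-3.14, -0.001, 2.207]
force: [-0.2, -0.4, -1.0]
width: 37.0
gripper_force: 59.8
```

Call:
{"method": "drive_tool", "body": {
  "motion": [
    {"fingers":0,"linear":[0,0,0.003],"twist":0},
    {"fingers":0,"linear":[0,0,0.002],"twist":0},
    {"fingers":0,"linear":[0,0,0],"twist":0}
  ]
}}

```text
clock: 7.43
eef_pos: [628.5, 66.7, 44.0]
tool_rot: [-3.141, -0.0, 2.207]
force: [0.6, 0.2, -0.9]
width: 37.3
gripper_force: 59.8
```

Call:
{"method": "drive_tool", "body": {
  "motion": [
    {"fingers":0,"linear":[0,0,0.0015],"twist":0},
    {"fingers":0,"linear":[0,0,0],"twist":0}
  ]
}}

```text
clock: 7.6
eef_pos: [628.7, 66.7, 42.7]
tool_rot: [3.142, -0.0, 2.207]
force: [0.3, -1.0, -0.9]
width: 37.1
gripper_force: 59.8
```

Call:
{"method": "drive_tool", "body": {
  "motion": [
    {"fingers":0,"linear":[0,0,0.0015],"twist":0},
    {"fingers":0,"linear":[0,0,0],"twist":0}
  ]
}}

```text
clock: 7.77
eef_pos: [629.0, 66.7, 42.0]
tool_rot: [3.141, 0.0, 2.207]
force: [-1.0, -0.8, 2.9]
width: 37.1
gripper_force: 60.4
```

Call:
{"method": "drive_tool", "body": {
  "motion": [
    {"fingers":0,"linear":[0,0,0.001],"twist":0},
    {"fingers":0,"linear":[0,0,0],"twist":0}
  ]
}}

```text
clock: 7.93
eef_pos: [629.0, 66.6, 41.9]
tool_rot: [3.141, 0.0, 2.207]
force: [-3.3, -0.7, 9.7]
width: 37.1
gripper_force: 61.5
```

Contact at z=42, as expected. I open, rise and go to the mill.

Call:
{"method": "drive_tool", "body": {
  "motion": [
    {"fingers":0.6,"linear":[0,0,-0.001],"twist":0},
    {"fingers":0.9,"linear":[0,0,0],"twist":0},
    {"fingers":0.9,"linear":[0,0,0],"twist":0},
    {"fingers":0.9,"linear":[0,0,0],"twist":0},
    {"fingers":0.9,"linear":[0,0,-0.01],"twist":0}
  ]
}}

```text
clock: 8.35
eef_pos: [627.1, 66.6, 49.7]
tool_rot: [-3.138, -0.002, 2.207]
force: [-0.7, -0.1, -0.7]
width: 76.6
gripper_force: 0.0
```

Call:
{"method": "drive_tool", "body": {
  "motion": [
    {"fingers":1,"linear":[0,0,-0.03],"twist":0},
    {"fingers":1,"linear":[0,0,-0.04],"twist":0},
    {"fingers":1,"linear":[0,0,-0.04],"twist":0},
    {"fingers":1,"linear":[0,0,-0.04],"twist":0},
    {"fingers":1,"linear":[0,0,-0.02],"twist":0}
  ]
}}

```text
clock: 8.77
eef_pos: [631.0, 66.7, 227.3]
tool_rot: [3.135, 0.004, 2.207]
force: [0.8, -0.0, -0.1]
width: 85.5
gripper_force: 0.0
```

Call:
{"method": "drive_tool", "body": {
  "motion": [
    {"fingers":1,"linear":[0,0,0],"twist":0.097},
    {"fingers":1,"linear":[0,0,0],"twist":0.097},
    {"fingers":1,"linear":[0,0,0],"twist":0.097},
    {"fingers":1,"linear":[0,0,0],"twist":0.097},
    {"fingers":1,"linear":[0,0,0],"twist":0}
  ]
}}

```text
clock: 9.18
eef_pos: [628.6, 66.8, 222.0]
tool_rot: [3.141, 0.0, 1.816]
force: [0.4, 0.1, -0.6]
width: 85.7
gripper_force: 0.0
```

```bash
python3 - <<'E'
from h import *
w=cams.get_image('wrist');cv2.imwrite('pics/w5.png',w['color'])
print(proj(w,[[632.7,63.9,30],[632.7,63.9,95],[687,-10,30]]).round(0))
plan(522.5,27.5,215,1.82)
E
```

```text
[[318. 216.]
 [318. 235.]
 [350. 294.]]
t 9.2 at [628.6  66.8 221.8] rpy [3.141 0.    1.821] w 85.1 gf 0.0 F [ 0.  -0.5  0.1]
twist 0.001 then linear mm [ -11.9 -112.5    6.8] norm 113.4
```

View pics/w5.png

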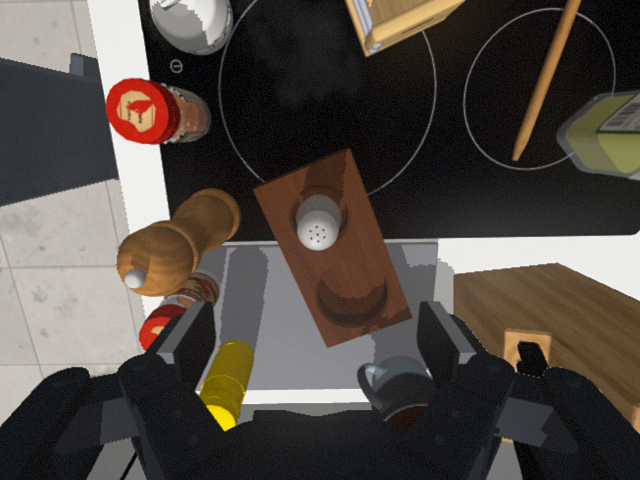

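Salt stands in the narrow well (dome at (319,232)). The wide well appears at (351,292), where predicted. Mill knob is at (135,279).

Call:
{"method": "drive_tool", "body": {
  "motion": [
    {"fingers":1,"linear":[-0.003,-0.028,0],"twist":0},
    {"fingers":1,"linear":[-0.003,-0.028,0],"twist":0},
    {"fingers":1,"linear":[-0.003,-0.028,0],"twist":0},
    {"fingers":1,"linear":[-0.003,-0.028,0],"twist":0},
    {"fingers":1,"linear":[0,0,0],"twist":0}
  ]
}}

```text
clock: 9.65
eef_pos: [517.0, 25.0, 221.3]
tool_rot: [-3.135, -0.001, 1.819]
force: [-0.0, 0.3, -0.7]
width: 85.5
gripper_force: 0.0
```

Call:
{"method": "drive_tool", "body": {
  "motion": [
    {"fingers":1,"linear":[0,0,0],"twist":0},
    {"fingers":1,"linear":[0,0,0],"twist":0}
  ]
}}

```text
clock: 9.82
eef_pos: [524.2, 27.9, 221.9]
tool_rot: [3.139, -0.0, 1.821]
force: [0.4, -0.5, 0.7]
width: 85.3
gripper_force: 0.0
```

```bash
python3 - <<'E'
from h import *
w=cams.get_image('wrist');im=w['color']
h=cv2.cvtColor(im,cv2.COLOR_BGR2HSV).astype(int)
print('pred knob',proj(w,[[522.5,27.5,165]]),'head',proj(w,[[522.5,27.5,141]]))
m=(h[...,0]>6)&(h[...,0]<20)&(h[...,1]>90)&(h[...,2]>50);m[:120]=0;m[340:]=0;m[:,:220]=0;m[:,420:]=0
for s,c,q in blobs(m,800):
    print(s,c)
    for v in range(s[1],s[1]+s[3],12):
        r=np.where(q[v])[0];print(v,r.min(),r.max(),end='; ')
plan(522.5,27.5,121,1.82)
E
```

```text
pred knob [[311.18315345 261.55951266]] head [[311.54520938 248.78165256]]
[ 365  156   55  162 4102] [400.34836665 218.80399805]
156 418 419; 168 388 419; 180 368 419; 192 371 410; 204 376 407; 216 380 412; 228 384 419; 240 390 419; 252 394 419; 264 398 419; 276 402 419; 288 407 419; 300 411 419; 312 416 418; [ 278  176   72  118 5600] [314.81446429 229.84267857]
176 313 320; 188 295 340; 200 289 344; 212 289 344; 224 286 344; 236 280 348; 248 278 349; 260 281 346; 272 287 337; 284 306 317; t 9.9 at [524.4  28.1 221.7] rpy [3.14  0.    1.821] w 85.6 gf 0.0 F [ 1.4 -0.6  0.2]
twist 0.001 then linear mm [-1.000e-01 -2.000e+00  1.007e+02] norm 100.7
```

Call:
{"method": "drive_tool", "body": {
  "motion": [
    {"fingers":1,"linear":[0,-0.001,0.02],"twist":0},
    {"fingers":1,"linear":[0,0,0.025],"twist":0},
    {"fingers":1,"linear":[0,0,0.025],"twist":0},
    {"fingers":1,"linear":[0,0,0.02],"twist":0},
    {"fingers":1,"linear":[0,0,0.01],"twist":0}
  ]
}}

```text
clock: 10.28
eef_pos: [521.9, 27.9, 118.8]
tool_rot: [-3.139, -0.001, 1.82]
force: [-0.3, -0.6, 0.0]
width: 85.4
gripper_force: 0.0
```

Call:
{"method": "drive_tool", "body": {
  "motion": [
    {"fingers":1,"linear":[0,0,0],"twist":0},
    {"fingers":0,"linear":[0,0,0],"twist":0},
    {"fingers":0,"linear":[0,0,0],"twist":0},
    {"fingers":0,"linear":[0,0,0],"twist":0},
    {"fingers":0,"linear":[0,0,0],"twist":0}
  ]
}}

```text
clock: 10.7
eef_pos: [523.1, 27.2, 123.1]
tool_rot: [3.139, 0.0, 1.819]
force: [-1.4, -0.9, 6.3]
width: 45.3
gripper_force: 60.3
```

Call:
{"method": "drive_tool", "body": {
  "motion": [
    {"fingers":0,"linear":[0,0,0],"twist":0},
    {"fingers":0,"linear":[0,0,0],"twist":0},
    {"fingers":0,"linear":[0,0,0],"twist":0},
    {"fingers":0,"linear":[0,0,0],"twist":0}
  ]
}}

```text
clock: 11.03
eef_pos: [523.0, 27.2, 123.1]
tool_rot: [3.139, 0.0, 1.819]
force: [-1.0, -1.1, 7.7]
width: 45.2
gripper_force: 60.2
```

Call:
{"method": "drive_tool", "body": {
  "motion": [
    {"fingers":0,"linear":[0,0,-0.01],"twist":0},
    {"fingers":0,"linear":[0,0,-0.02],"twist":0},
    {"fingers":0,"linear":[0,0,-0.02],"twist":0},
    {"fingers":0,"linear":[0,0,-0.02],"twist":0},
    {"fingers":0,"linear":[0,0,-0.01],"twist":0}
  ]
}}

```text
clock: 11.45
eef_pos: [523.3, 27.3, 204.4]
tool_rot: [3.137, 0.001, 1.819]
force: [0.7, 0.9, -1.8]
width: 45.5
gripper_force: 61.9
```

Call:
{"method": "drive_tool", "body": {
  "motion": [
    {"fingers":0,"linear":[0,0,0],"twist":-0.097},
    {"fingers":0,"linear":[0,0,0],"twist":-0.097},
    {"fingers":0,"linear":[0,0,0],"twist":-0.097},
    {"fingers":0,"linear":[0,0,0],"twist":-0.096},
    {"fingers":0,"linear":[0,0,0],"twist":0}
  ]
}}

```text
clock: 11.87
eef_pos: [521.9, 27.3, 201.6]
tool_rot: [3.141, -0.0, 2.208]
force: [0.3, -0.9, -1.6]
width: 45.3
gripper_force: 61.9
```

```bash
python3 - <<'E'
from h import *
s=cams.get_image('side')['color'];cv2.imwrite('pics/s6.png',s)
plan(687.3,-10.2,203,2.206)
E
```

```text
t 11.9 at [522.   27.3 201.6] rpy [ 3.141 -0.     2.204] w 45.6 gf 61.9 F [ 0.5 -0.5 -2.8]
twist -0.002 then linear mm [-128.2  110.9   -1.4] norm 169.5
```

View pics/s6.png

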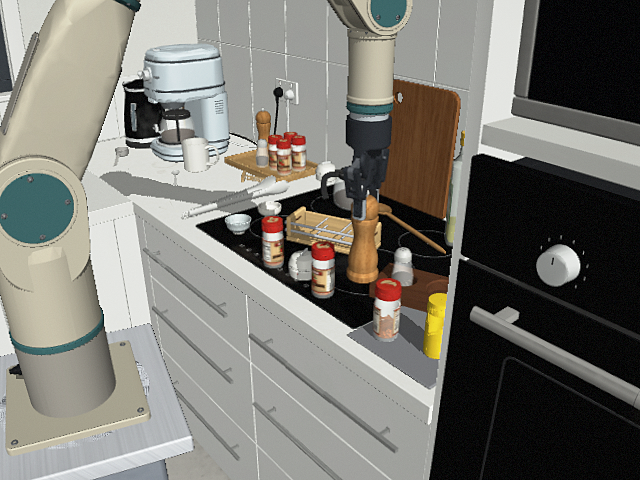

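The mill is lifted upright (side view (362,240)), and the salt is in its well at (402,265).

Call:
{"method": "drive_tool", "body": {
  "motion": [
    {"fingers":0,"linear":[-0.02,0.017,0],"twist":0},
    {"fingers":0,"linear":[-0.028,0.024,0],"twist":0},
    {"fingers":0,"linear":[-0.028,0.024,0],"twist":0},
    {"fingers":0,"linear":[-0.028,0.024,0],"twist":0},
    {"fingers":0,"linear":[-0.024,0.022,0],"twist":0}
  ]
}}

```text
clock: 12.33
eef_pos: [689.3, -10.9, 201.4]
tool_rot: [3.142, 0.001, 2.202]
force: [0.4, -0.7, -3.1]
width: 45.3
gripper_force: 62.1
```

Call:
{"method": "drive_tool", "body": {
  "motion": [
    {"fingers":0,"linear":[0,0,0],"twist":0},
    {"fingers":0,"linear":[0,0,0],"twist":0},
    {"fingers":0,"linear":[0,0,0],"twist":0}
  ]
}}

```text
clock: 12.58
eef_pos: [686.2, -9.6, 200.5]
tool_rot: [-3.14, -0.002, 2.204]
force: [-0.1, 0.5, -2.5]
width: 45.3
gripper_force: 62.3
```

```bash
python3 - <<'E'
from h import *
plan(687.3,-10.2,150,2.206)
E
```

```text
t 12.6 at [686.2  -9.6 200.5] rpy [-3.140e+00 -2.000e-03  2.204e+00] w 45.3 gf 62.3 F [-0.1  0.5 -2.5]
twist -0.002 then linear mm [-1.2  0.5 50.5] norm 50.5
```

Call:
{"method": "drive_tool", "body": {
  "motion": [
    {"fingers":0,"linear":[-0.001,0.001,0.015],"twist":0},
    {"fingers":0,"linear":[0,0,0.02],"twist":0},
    {"fingers":0,"linear":[0,0,0.015],"twist":0},
    {"fingers":0,"linear":[0,0,0],"twist":0}
  ]
}}

```text
clock: 12.92
eef_pos: [684.8, -9.2, 148.1]
tool_rot: [-3.135, -0.005, 2.206]
force: [-0.9, 0.1, -3.2]
width: 45.2
gripper_force: 62.4
```

Call:
{"method": "drive_tool", "body": {
  "motion": [
    {"fingers":0,"linear":[0,0,0.006],"twist":0},
    {"fingers":0,"linear":[0,0,0.006],"twist":0},
    {"fingers":0,"linear":[0,0,0.003],"twist":0},
    {"fingers":0,"linear":[0,0,0],"twist":0},
    {"fingers":0,"linear":[0,0,0],"twist":0}
  ]
}}

```text
clock: 13.33
eef_pos: [688.9, -10.1, 136.7]
tool_rot: [3.141, 0.0, 2.206]
force: [0.4, 0.1, -2.0]
width: 45.7
gripper_force: 62.3
```

Call:
{"method": "drive_tool", "body": {
  "motion": [
    {"fingers":0,"linear":[0,0,0.0015],"twist":0},
    {"fingers":0,"linear":[0,0,0],"twist":0}
  ]
}}

```text
clock: 13.5
eef_pos: [689.0, -10.1, 135.1]
tool_rot: [3.141, 0.0, 2.206]
force: [0.3, 0.7, -2.1]
width: 45.6
gripper_force: 62.3
```

Call:
{"method": "drive_tool", "body": {
  "motion": [
    {"fingers":0,"linear":[-0.001,0,0.0015],"twist":0},
    {"fingers":0,"linear":[0,0,0.0015],"twist":0},
    {"fingers":0,"linear":[0,0,0],"twist":0}
  ]
}}

```text
clock: 13.75
eef_pos: [689.2, -11.0, 131.4]
tool_rot: [-3.141, -0.0, 2.206]
force: [-0.0, -0.4, -2.1]
width: 45.5
gripper_force: 62.3
```

Call:
{"method": "drive_tool", "body": {
  "motion": [
    {"fingers":0,"linear":[0,0,0.001],"twist":0},
    {"fingers":0,"linear":[0,0,0],"twist":0}
  ]
}}

```text
clock: 13.92
eef_pos: [689.5, -11.2, 131.3]
tool_rot: [3.141, 0.0, 2.206]
force: [-0.9, 0.1, 1.1]
width: 45.7
gripper_force: 62.7
```

Call:
{"method": "drive_tool", "body": {
  "motion": [
    {"fingers":0,"linear":[0,0,0.001],"twist":0},
    {"fingers":0,"linear":[0,0,0],"twist":0}
  ]
}}

```text
clock: 14.08
eef_pos: [689.8, -11.4, 131.3]
tool_rot: [3.141, 0.001, 2.206]
force: [-2.3, -1.2, 6.0]
width: 45.7
gripper_force: 63.2
```

Call:
{"method": "drive_tool", "body": {
  "motion": [
    {"fingers":0.6,"linear":[0,0,-0.001],"twist":0},
    {"fingers":1,"linear":[0,0,0],"twist":0},
    {"fingers":1,"linear":[0,0,0],"twist":0},
    {"fingers":1,"linear":[0,0,0],"twist":0},
    {"fingers":1,"linear":[0,0,-0.01],"twist":0}
  ]
}}

```text
clock: 14.5
eef_pos: [687.8, -10.7, 138.9]
tool_rot: [-3.138, -0.003, 2.206]
force: [-0.7, -1.6, -0.3]
width: 85.6
gripper_force: 0.0
```

Call:
{"method": "drive_tool", "body": {
  "motion": [
    {"fingers":1,"linear":[0,0,-0.025],"twist":0},
    {"fingers":1,"linear":[0,0,-0.03],"twist":0},
    {"fingers":1,"linear":[0,0,-0.03],"twist":0},
    {"fingers":1,"linear":[0,0,0],"twist":0.097},
    {"fingers":1,"linear":[0,0,0],"twist":0.097}
  ]
}}

```text
clock: 14.92
eef_pos: [691.1, -11.0, 229.5]
tool_rot: [3.136, 0.002, 2.007]
force: [0.2, -0.1, 0.1]
width: 85.3
gripper_force: 0.0
```

Call:
{"method": "drive_tool", "body": {
  "motion": [
    {"fingers":1,"linear":[0,0,0],"twist":0.097},
    {"fingers":1,"linear":[0,0,0],"twist":0.095},
    {"fingers":1,"linear":[0,0,0],"twist":0},
    {"fingers":1,"linear":[0,0,0],"twist":0}
  ]
}}

```text
clock: 15.25
eef_pos: [689.5, -10.8, 226.3]
tool_rot: [3.141, 0.0, 1.823]
force: [-0.0, -0.6, 0.1]
width: 85.5
gripper_force: 0.0
```

```bash
python3 - <<'E'
from h import *
t=cams.get_image('top');cv2.imwrite('pics/t7.png',t['color'])
w=cams.get_image('wrist')
for s,c,m in blobs(red(w['color']),1000):
    u=hullc(m);print(s,plane(w,[u[:2]],95.5).round(1))
plan(526,-57.4,226,1.82)
E
```

```text
[  73  203   64   58 2025] [[523.9 -56.3  95.5]]
t 15.3 at [689.4 -10.8 226. ] rpy [ 3.141 -0.     1.822] w 85.3 gf 0.0 F [-0.5  0.3 -0. ]
twist 0.002 then linear mm [  -4.9 -169.9    0. ] norm 169.9
```

View pics/t7.png

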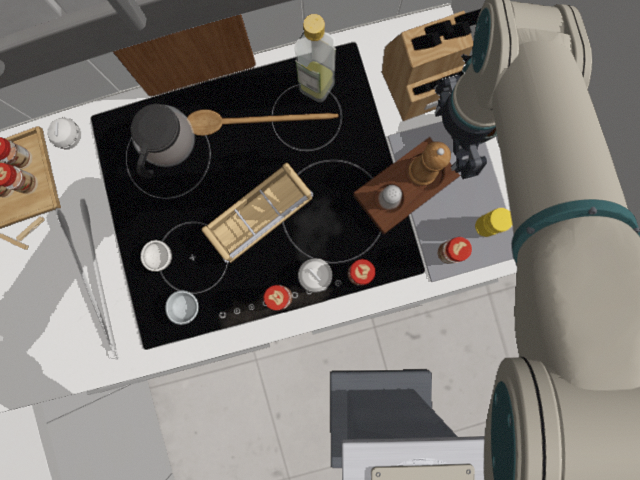

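Mill and salt stand in their wells (mill knob (437,150), salt (390,196)), and the rest of the scene is undisturbed. Now the jar at (457,250).

Call:
{"method": "drive_tool", "body": {
  "motion": [
    {"fingers":1,"linear":[-0.001,-0.034,0],"twist":0},
    {"fingers":1,"linear":[-0.001,-0.034,0],"twist":0},
    {"fingers":1,"linear":[-0.001,-0.034,0],"twist":0},
    {"fingers":1,"linear":[-0.001,-0.034,0],"twist":0},
    {"fingers":1,"linear":[-0.001,-0.034,0],"twist":0}
  ]
}}

```text
clock: 15.77
eef_pos: [524.3, -58.0, 226.0]
tool_rot: [3.141, 0.0, 1.822]
force: [0.2, -0.5, 0.3]
width: 85.6
gripper_force: 0.0
```

Call:
{"method": "drive_tool", "body": {
  "motion": [
    {"fingers":1,"linear":[0,0,0.025],"twist":0},
    {"fingers":1,"linear":[0,0,0.035],"twist":0},
    {"fingers":1,"linear":[0,0,0.02],"twist":0},
    {"fingers":1,"linear":[0,0,0],"twist":0},
    {"fingers":1,"linear":[0,0,0],"twist":0}
  ]
}}

```text
clock: 16.18
eef_pos: [525.5, -57.7, 145.5]
tool_rot: [-3.14, -0.001, 1.821]
force: [-0.2, -0.3, -0.6]
width: 85.2
gripper_force: 0.0
```

```bash
python3 - <<'E'
from h import *
w=cams.get_image('wrist')
for s,c,m in blobs(red(w['color']),1000):
    u=hullc(m);print(s,plane(w,[u[:2]],95.5).round(1))
plan(526,-57.4,74,1.82)
E
```

```text
[ 279  222   76   82 3543] [[527.1 -56.4  95.5]]
t 16.2 at [526.6 -57.8 146.5] rpy [3.141 0.    1.82 ] w 85.5 gf 0.0 F [ 0.4 -0.2  0.7]
twist 0.0 then linear mm [ 0.6 -0.4 72.5] norm 72.5
```

Call:
{"method": "drive_tool", "body": {
  "motion": [
    {"fingers":1,"linear":[0,0,0.025],"twist":0},
    {"fingers":1,"linear":[0,0,0.025],"twist":0},
    {"fingers":1,"linear":[0,0,0.015],"twist":0},
    {"fingers":1,"linear":[0,0,0.007],"twist":0},
    {"fingers":1,"linear":[0,0,0],"twist":0}
  ]
}}

```text
clock: 16.65
eef_pos: [526.2, -57.7, 73.8]
tool_rot: [-3.142, -0.0, 1.82]
force: [-0.0, -0.2, 0.6]
width: 85.8
gripper_force: 0.0
```

Call:
{"method": "drive_tool", "body": {
  "motion": [
    {"fingers":1,"linear":[0,0,0],"twist":0},
    {"fingers":0,"linear":[0,0,0],"twist":0},
    {"fingers":0,"linear":[0,0,0],"twist":0},
    {"fingers":0,"linear":[0,0,0],"twist":0},
    {"fingers":0,"linear":[0,0,0],"twist":0}
  ]
}}

```text
clock: 17.07
eef_pos: [526.4, -57.8, 74.9]
tool_rot: [3.14, 0.0, 1.82]
force: [-0.5, -0.3, 5.7]
width: 42.9
gripper_force: 59.8
```

Call:
{"method": "drive_tool", "body": {
  "motion": [
    {"fingers":0,"linear":[0,0,0],"twist":0},
    {"fingers":0,"linear":[0,0,0],"twist":0},
    {"fingers":0,"linear":[0,0,0],"twist":0}
  ]
}}

```text
clock: 17.32
eef_pos: [526.4, -57.7, 74.9]
tool_rot: [3.14, 0.0, 1.82]
force: [-0.5, -0.0, 6.7]
width: 42.8
gripper_force: 60.0
```

Call:
{"method": "drive_tool", "body": {
  "motion": [
    {"fingers":0,"linear":[0,0,-0.01],"twist":0},
    {"fingers":0,"linear":[0,0,-0.025],"twist":0},
    {"fingers":0,"linear":[0,0,-0.03],"twist":0},
    {"fingers":0,"linear":[0,0,-0.03],"twist":0},
    {"fingers":0,"linear":[0,0,-0.015],"twist":0}
  ]
}}

```text
clock: 17.73
eef_pos: [527.2, -58.0, 187.6]
tool_rot: [3.137, 0.001, 1.82]
force: [0.1, -0.3, -1.5]
width: 43.0
gripper_force: 61.1
```

Call:
{"method": "drive_tool", "body": {
  "motion": [
    {"fingers":0,"linear":[0,0,0],"twist":-0.1},
    {"fingers":0,"linear":[0,0,0],"twist":-0.1},
    {"fingers":0,"linear":[0,0,0],"twist":-0.1},
    {"fingers":0,"linear":[0,0,0],"twist":-0.1},
    {"fingers":0,"linear":[0,0,0],"twist":0}
  ]
}}

```text
clock: 18.15
eef_pos: [525.6, -57.7, 184.5]
tool_rot: [3.141, 0.0, 2.222]
force: [-0.3, -0.3, -1.3]
width: 43.1
gripper_force: 61.1
```

```bash
python3 - <<'E'
from h import *
plan(641.7,269.9,184,2.22)
s=cams.get_image('side')
for q,c,m in blobs(red(s['color']),200):print(q,cv2.minAreaRect(np.argwhere(m)[:,::-1].astype(np.float32)))
E
```

```text
t 18.1 at [525.6 -57.7 184.5] rpy [3.141 0.    2.222] w 43.1 gf 61.1 F [-0.3 -0.3 -1.3]
twist 0.002 then linear mm [190.8 290.5   0.5] norm 347.6
[268 132  37  17 349] ((286.09613037109375, 139.98077392578125), (15.689289093017578, 36.2814826965332), 78.69007110595703)
[262 216  21  17 273] ((272.0, 224.0), (16.0, 20.0), 90.0)
[312 242  23  19 294] ((322.65985107421875, 251.25820922851562), (17.835538864135742, 21.909650802612305), 84.80557250976562)
```

Call:
{"method": "drive_tool", "body": {
  "motion": [
    {"fingers":0,"linear":[0.016,0.024,0],"twist":0},
    {"fingers":0,"linear":[0.0195,0.03,0],"twist":0},
    {"fingers":0,"linear":[0.0195,0.03,0],"twist":0},
    {"fingers":0,"linear":[0.0195,0.03,0],"twist":0},
    {"fingers":0,"linear":[0.0195,0.03,0],"twist":0}
  ]
}}

```text
clock: 18.62
eef_pos: [583.9, 105.8, 184.0]
tool_rot: [-3.141, 0.0, 2.216]
force: [0.8, 0.2, -0.3]
width: 43.2
gripper_force: 61.2
```

Call:
{"method": "drive_tool", "body": {
  "motion": [
    {"fingers":0,"linear":[0.0195,0.03,0],"twist":0},
    {"fingers":0,"linear":[0.0195,0.03,0],"twist":0},
    {"fingers":0,"linear":[0.0195,0.03,0],"twist":0},
    {"fingers":0,"linear":[0.0195,0.03,0],"twist":0},
    {"fingers":0,"linear":[0.0185,0.0265,0],"twist":0}
  ]
}}

```text
clock: 19.03
eef_pos: [642.3, 272.2, 183.9]
tool_rot: [3.142, -0.0, 2.218]
force: [0.8, -0.2, -1.0]
width: 42.8
gripper_force: 61.2
```

Call:
{"method": "drive_tool", "body": {
  "motion": [
    {"fingers":0,"linear":[0,0,0],"twist":0},
    {"fingers":0,"linear":[0,0,0],"twist":0},
    {"fingers":0,"linear":[0,0,0],"twist":0},
    {"fingers":0,"linear":[0,0,0],"twist":0}
  ]
}}

```text
clock: 19.37
eef_pos: [642.1, 267.6, 183.8]
tool_rot: [-3.14, 0.001, 2.217]
force: [0.2, -0.6, -0.9]
width: 42.7
gripper_force: 61.4
```

```bash
python3 - <<'E'
from h import *
w=cams.get_image('wrist');im=w['color'].copy()
O=np.array([604.1,319.1]);y=np.array([-.607,.7945]);x=np.array([.7945,.607])
for a,b,z in((0,0,10),(0,62,10),(-39,105,60),(39,105,60),(39,-105,60),(-39,-105,60),(-31,31,10),(31,31,10)):
    u=proj(w,[[*(O+a*x+b*y),z]])[0];cv2.circle(im,tuple(int(v) for v in u),3,(255,0,255),-1)
cv2.imwrite('pics/w8.png',im);plan(641.7,269.9,184,2.22)
E
```

```text
t 19.4 at [642.2 267.5 183.9] rpy [-3.141e+00  1.000e-03  2.217e+00] w 43.3 gf 61.4 F [-0.2  0.  -1.2]
twist -0.003 then linear mm [ 2.2  1.  -0.1] norm 2.5
```

View pics/w8.png

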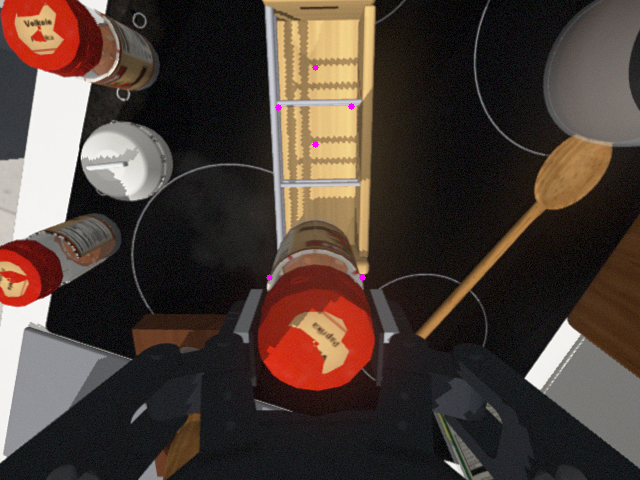

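The rack runs straight down the image: wires at rows 103 and 182, rail at column about 278, back board outer edge at about 370. That suggests an offset of a few mm, which I quantify.

```bash
python3 - <<'E'
from h import *
w=cams.get_image('wrist');im=w['color']
O=np.array([604.1,319.1]);y=np.array([-.607,.7945]);x=np.array([.7945,.607])
f=lambda a,b,z:proj(w,[[*(O+a*x+b*y),z]])[0].round(1)
for b in(-31,31):print('wire',b,[f(0,b,z).tolist() for z in(43,47)])
for u in[(319,103),(319,182)]:
    P=plane(w,[u],45)[0];print('meas wire',[(P[:2]-O)@x,(P[:2]-O)@y])
h=cv2.cvtColor(im,cv2.COLOR_BGR2HSV)
for r in(60,145,215):
    print(r,im[r,262:300:2].max(1).tolist(),'|',im[r,350:380:2].max(1).tolist())
    for cc,z in((376,50),):
        pass
    print([((plane(w,[(c,r)],50)[0][:2]-O)@x).round(1) for c in(266,272,278,284,360,366,372,376)])
for s,c,m in blobs(red(im),3000):
    u=hullc(m);print(s,plane(w,[u[:2]],95.5+109).round(1))
plan(641.7,269.9,184,2.22)
E
```

```text
wire -31 [[315.3, 185.6], [315.3, 186.4]]
wire 31 [[314.9, 104.4], [314.9, 104.1]]
meas wire [np.float64(3.0922901356343515), np.float64(31.868252115083582)]
meas wire [np.float64(2.987939058156773), np.float64(-27.774973696269118)]
60 [14, 16, 39, 187, 214, 193, 128, 131, 192, 227, 231, 235, 172, 153, 153, 184, 230, 220, 206] | [167, 161, 160, 160, 135, 136, 148, 230, 240, 237, 230, 193, 59, 37, 39]
[np.float64(-35.0), np.float64(-30.7), np.float64(-26.4), np.float64(-22.0), np.float64(32.6), np.float64(36.9), np.float64(41.2), np.float64(44.1)]
145 [31, 28, 36, 36, 33, 162, 209, 188, 130, 132, 203, 231, 235, 204, 160, 162, 185, 236, 231] | [241, 236, 231, 166, 120, 98, 154, 161, 160, 156, 133, 54, 51, 49, 55]
[np.float64(-37.8), np.float64(-33.1), np.float64(-28.5), np.float64(-23.9), np.float64(34.5), np.float64(39.1), np.float64(43.8), np.float64(46.8)]
215 [44, 46, 43, 45, 39, 37, 45, 178, 204, 171, 128, 134, 228, 232, 222, 158, 160, 200, 231] | [174, 168, 132, 126, 141, 213, 218, 209, 205, 141, 44, 51, 42, 42, 43]
[np.float64(-40.4), np.float64(-35.5), np.float64(-30.6), np.float64(-25.7), np.float64(36.4), np.float64(41.3), np.float64(46.2), np.float64(49.4)]
[   0    0   95   76 3409] [[512.3 301.4 204.5]]
[ 258  265  117  126 9270] [[642.8 268.9 204.5]]
t 19.5 at [642.3 267.7 184. ] rpy [-3.141e+00  1.000e-03  2.217e+00] w 43.0 gf 61.4 F [ 0.4 -0.2 -1.3]
twist -0.003 then linear mm [2.1 0.8 0. ] norm 2.2
```

Call:
{"method": "drive_tool", "body": {
  "motion": [
    {"fingers":0,"linear":[0.003,0.004,0],"twist":0},
    {"fingers":0,"linear":[0,0,0.015],"twist":0},
    {"fingers":0,"linear":[0,0,0.02],"twist":0},
    {"fingers":0,"linear":[0,0,0.01],"twist":0},
    {"fingers":0,"linear":[0,0,0],"twist":0}
  ]
}}

```text
clock: 19.88
eef_pos: [641.6, 273.5, 136.0]
tool_rot: [-3.136, -0.001, 2.219]
force: [-1.0, -0.7, -0.8]
width: 43.1
gripper_force: 61.5
```

Call:
{"method": "drive_tool", "body": {
  "motion": [
    {"fingers":0,"linear":[0,0,0.01],"twist":0},
    {"fingers":0,"linear":[0,0,0.01],"twist":0},
    {"fingers":0,"linear":[0,0,0.008],"twist":0},
    {"fingers":0,"linear":[0,0,0],"twist":0},
    {"fingers":0,"linear":[0,0,0],"twist":0}
  ]
}}

```text
clock: 20.3
eef_pos: [643.2, 274.3, 110.2]
tool_rot: [-3.141, -0.0, 2.22]
force: [-0.1, 0.5, -2.1]
width: 42.7
gripper_force: 61.5
```

Call:
{"method": "drive_tool", "body": {
  "motion": [
    {"fingers":0,"linear":[0,0,0.006],"twist":0},
    {"fingers":0,"linear":[0,0,0.006],"twist":0},
    {"fingers":0,"linear":[0,0,0.006],"twist":0},
    {"fingers":0,"linear":[0,0,0],"twist":0}
  ]
}}

```text
clock: 20.63
eef_pos: [642.5, 274.2, 91.2]
tool_rot: [-3.139, -0.001, 2.22]
force: [-0.2, -0.8, -1.0]
width: 42.9
gripper_force: 61.5
```

Call:
{"method": "drive_tool", "body": {
  "motion": [
    {"fingers":0,"linear":[0,0,0.003],"twist":0},
    {"fingers":0,"linear":[0,0,0.0025],"twist":0},
    {"fingers":0,"linear":[0,0,0],"twist":0}
  ]
}}

```text
clock: 20.88
eef_pos: [643.3, 274.4, 86.8]
tool_rot: [-3.141, -0.0, 2.22]
force: [-0.4, 0.2, -1.7]
width: 43.1
gripper_force: 61.5
```

Call:
{"method": "drive_tool", "body": {
  "motion": [
    {"fingers":0,"linear":[0,0,0.0015],"twist":0},
    {"fingers":0,"linear":[0,0,0],"twist":0}
  ]
}}

```text
clock: 21.05
eef_pos: [643.5, 274.5, 85.7]
tool_rot: [-3.142, -0.0, 2.22]
force: [-0.3, 0.9, -1.0]
width: 42.7
gripper_force: 61.5
```

Call:
{"method": "drive_tool", "body": {
  "motion": [
    {"fingers":0,"linear":[0,0,0.0015],"twist":0},
    {"fingers":0,"linear":[0,0,0],"twist":0}
  ]
}}

```text
clock: 21.22
eef_pos: [643.9, 274.6, 85.1]
tool_rot: [3.141, 0.0, 2.22]
force: [-0.7, 0.1, 2.3]
width: 43.0
gripper_force: 61.8
```

Call:
{"method": "drive_tool", "body": {
  "motion": [
    {"fingers":0,"linear":[0,0,0.001],"twist":0},
    {"fingers":0,"linear":[0,0,0],"twist":0}
  ]
}}

```text
clock: 21.38
eef_pos: [643.9, 274.5, 85.0]
tool_rot: [3.141, 0.0, 2.22]
force: [-2.6, -2.2, 8.4]
width: 42.6
gripper_force: 62.5
```

Contact at 85.0 as expected. I release and go to jar B.

Call:
{"method": "drive_tool", "body": {
  "motion": [
    {"fingers":0.6,"linear":[0,0,-0.001],"twist":0},
    {"fingers":1,"linear":[0,0,0],"twist":0},
    {"fingers":1,"linear":[0,0,0],"twist":0},
    {"fingers":1,"linear":[0,0,0],"twist":0},
    {"fingers":1,"linear":[0,0,-0.01],"twist":0}
  ]
}}

```text
clock: 21.8
eef_pos: [642.0, 273.9, 92.3]
tool_rot: [-3.137, -0.001, 2.22]
force: [-0.5, 0.0, -0.3]
width: 85.6
gripper_force: 0.0
```

Call:
{"method": "drive_tool", "body": {
  "motion": [
    {"fingers":1,"linear":[0,0,-0.025],"twist":0},
    {"fingers":1,"linear":[0,0,-0.03],"twist":0},
    {"fingers":1,"linear":[0,0,-0.03],"twist":0},
    {"fingers":1,"linear":[0,0,0],"twist":0.1},
    {"fingers":1,"linear":[0,0,0],"twist":0.1}
  ]
}}

```text
clock: 22.22
eef_pos: [645.4, 275.1, 183.1]
tool_rot: [3.136, -0.0, 2.015]
force: [-0.7, 0.2, -1.3]
width: 85.2
gripper_force: 0.0
```

Call:
{"method": "drive_tool", "body": {
  "motion": [
    {"fingers":1,"linear":[0,0,0],"twist":0.1},
    {"fingers":1,"linear":[0,0,0],"twist":0.1},
    {"fingers":1,"linear":[0,0,0],"twist":0},
    {"fingers":1,"linear":[0,0,0],"twist":0}
  ]
}}

```text
clock: 22.55
eef_pos: [643.5, 274.7, 179.7]
tool_rot: [3.141, 0.0, 1.823]
force: [0.2, 0.7, -0.4]
width: 85.6
gripper_force: 0.0
```

```bash
python3 - <<'E'
from h import *
w=cams.get_image('wrist')
for s,c,m in blobs(red(w['color']),1000):
    u=hullc(m);print(s,plane(w,[u[:2]],95.5).round(1),plane(w,[u[:2]],105.5).round(1))
plan(486,121.3,180,1.82)
E
```

```text
[   0  131   54   71 1646] [[446.1 276.3  95.5]] [[453.9 279.5 105.5]]
[ 280  214   69   74 3117] [[644.1 272.3  95.5]] [[643.3 275.7 105.5]]
t 22.6 at [643.6 274.6 179.6] rpy [ 3.141 -0.     1.823] w 85.5 gf 0.0 F [-0.7 -0.3  0.1]
twist 0.003 then linear mm [-109.7 -190.5   -0.4] norm 219.9
```

Call:
{"method": "drive_tool", "body": {
  "motion": [
    {"fingers":1,"linear":[-0.012,-0.0205,0],"twist":0},
    {"fingers":1,"linear":[-0.018,-0.032,0],"twist":0},
    {"fingers":1,"linear":[-0.018,-0.032,0],"twist":0},
    {"fingers":1,"linear":[-0.018,-0.032,0],"twist":0},
    {"fingers":1,"linear":[-0.018,-0.032,0],"twist":0}
  ]
}}

```text
clock: 23.02
eef_pos: [519.0, 155.4, 179.5]
tool_rot: [3.141, -0.0, 1.822]
force: [0.1, -1.0, -0.2]
width: 85.5
gripper_force: 0.0
```

Call:
{"method": "drive_tool", "body": {
  "motion": [
    {"fingers":1,"linear":[-0.018,-0.031,0],"twist":0},
    {"fingers":1,"linear":[-0.0075,-0.011,0.015],"twist":0},
    {"fingers":1,"linear":[0,0,0.02],"twist":0},
    {"fingers":1,"linear":[0,0,0],"twist":0},
    {"fingers":1,"linear":[0,0,0],"twist":0}
  ]
}}

```text
clock: 23.43
eef_pos: [485.8, 121.5, 144.2]
tool_rot: [-3.141, -0.0, 1.821]
force: [0.7, 0.5, 0.0]
width: 85.4
gripper_force: 0.0
```

```bash
python3 - <<'E'
from h import *
w=cams.get_image('wrist')
for s,c,m in blobs(red(w['color']),1000):
    u=hullc(m);print(s,plane(w,[u[:2]],95.5).round(1))
plan(486,121.3,74,1.82)
E
```

```text
[ 279  224   77   83 3378] [[487.7 122.   95.5]]
t 23.5 at [486.6 121.9 144.8] rpy [ 3.141 -0.     1.821] w 85.5 gf 0.0 F [-0.4  0.4 -0. ]
twist 0.001 then linear mm [-0.4 -0.8 70.8] norm 70.8
```

Call:
{"method": "drive_tool", "body": {
  "motion": [
    {"fingers":1,"linear":[0,0,0.025],"twist":0},
    {"fingers":1,"linear":[0,0,0.025],"twist":0},
    {"fingers":1,"linear":[0,0,0.015],"twist":0},
    {"fingers":1,"linear":[0,0,0.006],"twist":0},
    {"fingers":1,"linear":[0,0,0],"twist":0}
  ]
}}

```text
clock: 23.9
eef_pos: [486.0, 121.9, 72.7]
tool_rot: [-3.141, -0.0, 1.821]
force: [-0.8, -0.9, 0.1]
width: 85.6
gripper_force: 0.0
```

Call:
{"method": "drive_tool", "body": {
  "motion": [
    {"fingers":1,"linear":[0,0,0],"twist":0},
    {"fingers":0,"linear":[0,0,0],"twist":0},
    {"fingers":0,"linear":[0,0,0],"twist":0},
    {"fingers":0,"linear":[0,0,0],"twist":0},
    {"fingers":0,"linear":[0,0,0],"twist":0}
  ]
}}

```text
clock: 24.32
eef_pos: [486.5, 121.6, 74.3]
tool_rot: [3.14, -0.0, 1.82]
force: [-1.4, -0.5, 6.9]
width: 42.6
gripper_force: 59.7
```

Call:
{"method": "drive_tool", "body": {
  "motion": [
    {"fingers":0,"linear":[0,0,0],"twist":0},
    {"fingers":0,"linear":[0,0,0],"twist":0},
    {"fingers":0,"linear":[0,0,0],"twist":0}
  ]
}}

```text
clock: 24.57
eef_pos: [486.4, 121.6, 74.3]
tool_rot: [3.14, -0.0, 1.82]
force: [-1.0, 0.4, 6.6]
width: 43.1
gripper_force: 60.0
```

Call:
{"method": "drive_tool", "body": {
  "motion": [
    {"fingers":0,"linear":[0,0,-0.01],"twist":0},
    {"fingers":0,"linear":[0,0,-0.025],"twist":0},
    {"fingers":0,"linear":[0,0,-0.035],"twist":0},
    {"fingers":0,"linear":[0,0,-0.035],"twist":0},
    {"fingers":0,"linear":[0,0,-0.02],"twist":0}
  ]
}}

```text
clock: 24.98
eef_pos: [487.1, 121.5, 202.2]
tool_rot: [3.137, -0.0, 1.819]
force: [-0.0, -0.1, -0.6]
width: 42.8
gripper_force: 61.1
```

Call:
{"method": "drive_tool", "body": {
  "motion": [
    {"fingers":0,"linear":[0,0,0],"twist":-0.1},
    {"fingers":0,"linear":[0,0,0],"twist":-0.1},
    {"fingers":0,"linear":[0,0,0],"twist":-0.1},
    {"fingers":0,"linear":[0,0,0],"twist":-0.1},
    {"fingers":0,"linear":[0,0,0],"twist":0}
  ]
}}

```text
clock: 25.4
eef_pos: [485.7, 121.3, 199.1]
tool_rot: [3.141, -0.0, 2.222]
force: [0.4, 0.6, -1.0]
width: 43.3
gripper_force: 61.1
```

```bash
python3 - <<'E'
from h import *
plan(605.8,322.0,199,2.22)
w=cams.get_image('wrist')
for s,c,m in blobs(red(w['color']),3000):
    u=hullc(m);print(s,plane(w,[u[:2]],95.5+124).round(1))
E
```

```text
t 25.4 at [485.7 121.3 199.1] rpy [ 3.141 -0.     2.222] w 43.3 gf 61.1 F [ 0.4  0.6 -1. ]
twist 0.002 then linear mm [8.73e+01 2.17e+02 1.00e-01] norm 233.9
[ 258  269  117  124 7429] [[488.  121.1 219.5]]
```

Call:
{"method": "drive_tool", "body": {
  "motion": [
    {"fingers":0,"linear":[0.01,0.025,0],"twist":0},
    {"fingers":0,"linear":[0.0135,0.034,0],"twist":0},
    {"fingers":0,"linear":[0.0135,0.034,0],"twist":0},
    {"fingers":0,"linear":[0.0135,0.034,0],"twist":0},
    {"fingers":0,"linear":[0.0135,0.034,0],"twist":0}
  ]
}}

```text
clock: 25.87
eef_pos: [576.0, 271.2, 198.6]
tool_rot: [-3.141, 0.0, 2.217]
force: [1.9, -0.3, -1.6]
width: 43.1
gripper_force: 61.2
```

Call:
{"method": "drive_tool", "body": {
  "motion": [
    {"fingers":0,"linear":[0.0135,0.034,0],"twist":0},
    {"fingers":0,"linear":[0.0098,0.022,0],"twist":0},
    {"fingers":0,"linear":[0,0,0],"twist":0},
    {"fingers":0,"linear":[0,0,0],"twist":0},
    {"fingers":0,"linear":[0,0,0],"twist":0}
  ]
}}

```text
clock: 26.28
eef_pos: [605.5, 320.9, 197.9]
tool_rot: [-3.14, 0.001, 2.218]
force: [0.7, -0.7, -0.6]
width: 43.2
gripper_force: 61.4
```

```bash
python3 - <<'E'
from h import *
w=cams.get_image('wrist');cv2.imwrite('pics/w9.png',w['color'])
for s,c,m in blobs(red(w['color']),3000):
    u=hullc(m);print(s,plane(w,[u[:2]],95.5+124).round(1))
print([proj(w,[[566.4+1.9,368.4+3.3,10]])[0].round(0)])
plan(606,322.4,199,2.22)
E
```

```text
[ 258  268  117  125 8095] [[606.6 322.  219.5]]
[array([316., 145.])]
t 26.3 at [605.6 320.4 198.2] rpy [-3.140e+00  1.000e-03  2.217e+00] w 43.2 gf 61.4 F [ 0.  -0.5 -1.2]
twist -0.003 then linear mm [ 1.4  1.5 -0.8] norm 2.2
```

View pics/w9.png

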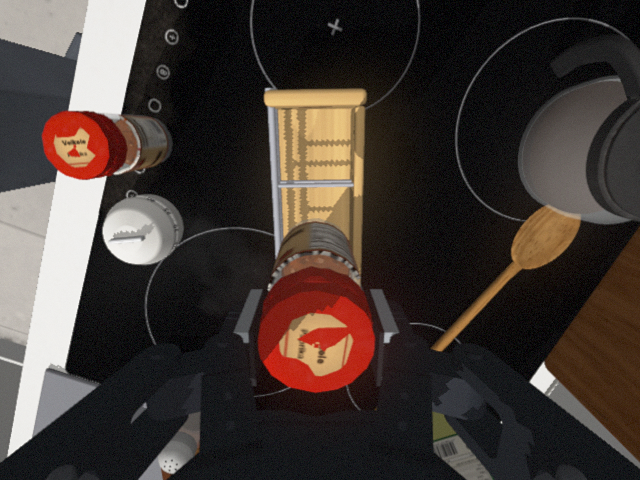

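Jar B is over the middle bay. The free bay's centre, about (317,145), matches the prediction (316,145). I descend.

Call:
{"method": "drive_tool", "body": {
  "motion": [
    {"fingers":0,"linear":[0.0005,0.0005,0.015],"twist":0},
    {"fingers":0,"linear":[0,0,0.025],"twist":0},
    {"fingers":0,"linear":[0,0,0.02],"twist":0},
    {"fingers":0,"linear":[0,0,0.01],"twist":0},
    {"fingers":0,"linear":[0,0,0],"twist":0}
  ]
}}

```text
clock: 26.75
eef_pos: [604.4, 320.7, 126.0]
tool_rot: [-3.136, -0.0, 2.218]
force: [-0.9, -0.1, -0.0]
width: 43.0
gripper_force: 61.4
```

Call:
{"method": "drive_tool", "body": {
  "motion": [
    {"fingers":0,"linear":[0,0,0.01],"twist":0},
    {"fingers":0,"linear":[0,0,0.01],"twist":0},
    {"fingers":0,"linear":[0,0,0.005],"twist":0},
    {"fingers":0,"linear":[0,0,0],"twist":0},
    {"fingers":0,"linear":[0,0,0],"twist":0}
  ]
}}

```text
clock: 27.17
eef_pos: [606.1, 322.8, 103.2]
tool_rot: [-3.141, -0.0, 2.22]
force: [1.1, 1.1, -1.0]
width: 43.1
gripper_force: 61.4
```

Call:
{"method": "drive_tool", "body": {
  "motion": [
    {"fingers":0,"linear":[0,0,0.006],"twist":0},
    {"fingers":0,"linear":[0,0,0.005],"twist":0},
    {"fingers":0,"linear":[0,0,0.004],"twist":0},
    {"fingers":0,"linear":[0,0,0],"twist":0},
    {"fingers":0,"linear":[0,0,0],"twist":0}
  ]
}}

```text
clock: 27.58
eef_pos: [605.8, 322.7, 87.8]
tool_rot: [-3.141, -0.0, 2.22]
force: [0.5, 0.3, -1.4]
width: 43.1
gripper_force: 61.4
```

Call:
{"method": "drive_tool", "body": {
  "motion": [
    {"fingers":0,"linear":[0,0,0.0015],"twist":0},
    {"fingers":0,"linear":[0,0,0.001],"twist":0},
    {"fingers":0,"linear":[0,0,0],"twist":0}
  ]
}}

```text
clock: 27.83
eef_pos: [606.1, 322.8, 85.7]
tool_rot: [-3.142, -0.0, 2.22]
force: [-0.1, 0.0, -1.3]
width: 43.0
gripper_force: 61.4
```

Call:
{"method": "drive_tool", "body": {
  "motion": [
    {"fingers":0,"linear":[0,0,0.0015],"twist":0},
    {"fingers":0,"linear":[0,0,0],"twist":0}
  ]
}}

```text
clock: 28.0
eef_pos: [606.3, 322.9, 84.5]
tool_rot: [3.141, 0.0, 2.22]
force: [0.2, 0.5, -0.5]
width: 43.0
gripper_force: 61.5
```

Call:
{"method": "drive_tool", "body": {
  "motion": [
    {"fingers":0,"linear":[0,0,0.001],"twist":0},
    {"fingers":0,"linear":[0,0,0],"twist":0}
  ]
}}

```text
clock: 28.17
eef_pos: [606.4, 322.9, 84.4]
tool_rot: [3.141, 0.0, 2.22]
force: [-2.1, -1.4, 4.6]
width: 42.8
gripper_force: 61.9
```

Contact. I release and go to jar A.

Call:
{"method": "drive_tool", "body": {
  "motion": [
    {"fingers":0.6,"linear":[0,0,-0.001],"twist":0},
    {"fingers":1,"linear":[0,0,0],"twist":0},
    {"fingers":1,"linear":[0,0,0],"twist":0},
    {"fingers":1,"linear":[0,0,0],"twist":0},
    {"fingers":1,"linear":[0,0,-0.01],"twist":0}
  ]
}}

```text
clock: 28.58
eef_pos: [604.6, 322.1, 92.4]
tool_rot: [-3.137, -0.001, 2.22]
force: [-0.5, 0.4, 0.1]
width: 85.5
gripper_force: 0.0
```

Call:
{"method": "drive_tool", "body": {
  "motion": [
    {"fingers":1,"linear":[0,0,-0.025],"twist":0},
    {"fingers":1,"linear":[0,0,-0.03],"twist":0},
    {"fingers":1,"linear":[0,0,-0.03],"twist":0},
    {"fingers":1,"linear":[0,0,0],"twist":0.1},
    {"fingers":1,"linear":[0,0,0],"twist":0.1}
  ]
}}

```text
clock: 29.0
eef_pos: [607.8, 323.6, 183.0]
tool_rot: [3.136, -0.001, 2.015]
force: [-0.6, 0.5, -0.5]
width: 85.3
gripper_force: 0.0
```

Call:
{"method": "drive_tool", "body": {
  "motion": [
    {"fingers":1,"linear":[0,0,0],"twist":0.1},
    {"fingers":1,"linear":[0,0,0],"twist":0.1},
    {"fingers":1,"linear":[0,0,0],"twist":0},
    {"fingers":1,"linear":[0,0,0],"twist":0}
  ]
}}

```text
clock: 29.33
eef_pos: [606.1, 323.0, 179.8]
tool_rot: [3.141, 0.0, 1.823]
force: [0.1, -0.1, 0.2]
width: 85.5
gripper_force: 0.0
```

```bash
python3 - <<'E'
from h import *
w=cams.get_image('wrist')
for s,c,m in blobs(red(w['color']),1000):
    u=hullc(m);print(s,plane(w,[u[:2]],95.5).round(1),plane(w,[u[:2]],105.5).round(1))
plan(441.2,280,180,1.82)
E
```

```text
[ 281  215   69   72 2894] [[607.3 320.5  95.5]] [[606.4 324.  105.5]]
[  22  221   82   62 2345] [[435.1 274.8  95.5]] [[441.8 280.2 105.5]]
[ 318  290   65   71 2879] [[646.6 269.9  95.5]] [[644.  275.5 105.5]]
t 29.4 at [606.1 323.  179.6] rpy [ 3.141 -0.     1.823] w 85.6 gf 0.0 F [ 0.7 -0.2  1.1]
twist 0.003 then linear mm [  -1.  -170.4   -0.4] norm 170.4
```

Call:
{"method": "drive_tool", "body": {
  "motion": [
    {"fingers":1,"linear":[0,-0.028,0],"twist":0},
    {"fingers":1,"linear":[0,-0.039,0],"twist":0},
    {"fingers":1,"linear":[0,-0.039,0],"twist":0},
    {"fingers":1,"linear":[0,-0.039,0],"twist":0},
    {"fingers":1,"linear":[-0.001,-0.0255,0],"twist":0}
  ]
}}

```text
clock: 29.8
eef_pos: [436.9, 278.9, 179.3]
tool_rot: [-3.138, -0.0, 1.823]
force: [0.0, 0.3, 0.1]
width: 85.2
gripper_force: 0.0
```

Call:
{"method": "drive_tool", "body": {
  "motion": [
    {"fingers":1,"linear":[0,0,0.015],"twist":0},
    {"fingers":1,"linear":[0,0,0.02],"twist":0},
    {"fingers":1,"linear":[0,0,0],"twist":0},
    {"fingers":1,"linear":[0,0,0],"twist":0}
  ]
}}

```text
clock: 30.13
eef_pos: [440.8, 279.6, 144.1]
tool_rot: [-3.14, 0.0, 1.821]
force: [0.1, 0.2, 0.2]
width: 85.1
gripper_force: 0.0
```

```bash
python3 - <<'E'
from h import *
w=cams.get_image('wrist')
for s,c,m in blobs(red(w['color']),1000):
    u=hullc(m);print(s,plane(w,[u[:2]],95.5).round(1))
plan(441.2,280,74,1.82)
E
```

```text
[ 277  226   77   82 3281] [[442.1 278.9  95.5]]
[ 567  239   73   76 2554] [[614.  317.2  95.5]]
[ 586  338   54   59 1565] [[649.4 263.2  95.5]]
t 30.2 at [441.6 279.9 144.7] rpy [ 3.141 -0.     1.82 ] w 85.3 gf 0.0 F [-0.3 -0.5 -0.9]
twist 0.0 then linear mm [ 0.2 -0.3 70.7] norm 70.7
```

Call:
{"method": "drive_tool", "body": {
  "motion": [
    {"fingers":1,"linear":[0,0,0.025],"twist":0},
    {"fingers":1,"linear":[0,0,0.025],"twist":0},
    {"fingers":1,"linear":[0,0,0.015],"twist":0},
    {"fingers":1,"linear":[0,0,0.006],"twist":0},
    {"fingers":1,"linear":[0,0,0],"twist":0}
  ]
}}

```text
clock: 30.6
eef_pos: [441.2, 279.7, 72.8]
tool_rot: [-3.141, 0.0, 1.82]
force: [1.1, -0.2, -0.4]
width: 85.6
gripper_force: 0.0
```

Call:
{"method": "drive_tool", "body": {
  "motion": [
    {"fingers":1,"linear":[0,0,0],"twist":0},
    {"fingers":0,"linear":[0,0,0],"twist":0},
    {"fingers":0,"linear":[0,0,0],"twist":0},
    {"fingers":0,"linear":[0,0,0],"twist":0},
    {"fingers":0,"linear":[0,0,0],"twist":0}
  ]
}}

```text
clock: 31.02
eef_pos: [441.4, 280.2, 74.3]
tool_rot: [3.141, -0.001, 1.82]
force: [-1.1, -0.5, 7.0]
width: 43.2
gripper_force: 59.7
```

Call:
{"method": "drive_tool", "body": {
  "motion": [
    {"fingers":0,"linear":[0,0,0],"twist":0},
    {"fingers":0,"linear":[0,0,0],"twist":0},
    {"fingers":0,"linear":[0,0,0],"twist":0}
  ]
}}

```text
clock: 31.27
eef_pos: [441.4, 280.2, 74.4]
tool_rot: [3.14, -0.001, 1.82]
force: [-0.9, -1.0, 6.7]
width: 42.9
gripper_force: 59.9
```

Call:
{"method": "drive_tool", "body": {
  "motion": [
    {"fingers":0,"linear":[0,0,-0.01],"twist":0},
    {"fingers":0,"linear":[0,0,-0.025],"twist":0},
    {"fingers":0,"linear":[0,0,-0.035],"twist":0},
    {"fingers":0,"linear":[0,0,-0.035],"twist":0},
    {"fingers":0,"linear":[0,0,-0.02],"twist":0}
  ]
}}

```text
clock: 31.68
eef_pos: [442.3, 280.3, 202.3]
tool_rot: [3.137, -0.001, 1.819]
force: [1.1, 0.1, -1.4]
width: 42.9
gripper_force: 61.1
```

Call:
{"method": "drive_tool", "body": {
  "motion": [
    {"fingers":0,"linear":[0,0,0],"twist":-0.1},
    {"fingers":0,"linear":[0,0,0],"twist":-0.1},
    {"fingers":0,"linear":[0,0,0],"twist":-0.1},
    {"fingers":0,"linear":[0,0,0],"twist":-0.1},
    {"fingers":0,"linear":[0,0,0],"twist":0}
  ]
}}

```text
clock: 32.1
eef_pos: [441.0, 279.7, 199.0]
tool_rot: [3.141, -0.0, 2.222]
force: [-0.7, -0.0, -1.5]
width: 43.2
gripper_force: 61.1
```

```bash
python3 - <<'E'
from h import *
plan(568.3,371.7,199,2.22)
w=cams.get_image('wrist')
for s,c,m in blobs(red(w['color']),3000):
    u=hullc(m);print(s,plane(w,[u[:2]],95.5+124).round(1))
E
```

```text
t 32.1 at [441.  279.7 199. ] rpy [ 3.141 -0.     2.222] w 43.2 gf 61.1 F [-0.7 -0.  -1.5]
twist 0.002 then linear mm [ -3.7 157.1   0. ] norm 157.1
[ 258  272  117  125 7486] [[444.3 278.2 219.5]]
```

Call:
{"method": "drive_tool", "body": {
  "motion": [
    {"fingers":0,"linear":[-0.0006,0.027,0],"twist":0},
    {"fingers":0,"linear":[-0.0008,0.036,0],"twist":0},
    {"fingers":0,"linear":[-0.0008,0.036,0],"twist":0},
    {"fingers":0,"linear":[-0.0008,0.036,0],"twist":0},
    {"fingers":0,"linear":[-0.0007,0.022,0],"twist":0}
  ]
}}

```text
clock: 32.57
eef_pos: [570.9, 374.0, 198.5]
tool_rot: [3.139, 0.0, 2.217]
force: [0.5, -0.7, -0.1]
width: 43.0
gripper_force: 61.3
```

Call:
{"method": "drive_tool", "body": {
  "motion": [
    {"fingers":0,"linear":[0,0,0],"twist":0},
    {"fingers":0,"linear":[0,0,0],"twist":0},
    {"fingers":0,"linear":[0,0,0],"twist":0}
  ]
}}

```text
clock: 32.82
eef_pos: [567.4, 371.0, 197.8]
tool_rot: [-3.139, 0.0, 2.218]
force: [-0.4, -0.3, -1.0]
width: 43.3
gripper_force: 61.5
```

```bash
python3 - <<'E'
from h import *
plan(568.3,371.7,199,2.22)
w=cams.get_image('wrist')
for s,c,m in blobs(red(w['color']),3000):
    u=hullc(m);print(s,plane(w,[u[:2]],95.5+124).round(1))
E
```

```text
t 32.8 at [567.4 371.  197.8] rpy [-3.139  0.     2.218] w 43.3 gf 61.5 F [-0.4 -0.3 -1. ]
twist -0.002 then linear mm [ 0.   1.1 -1.2] norm 1.6
[ 258  272  117  144 8113] [[572.5 367.9 219.5]]
```

Call:
{"method": "drive_tool", "body": {
  "motion": [
    {"fingers":0,"linear":[0,0.0005,0.015],"twist":0},
    {"fingers":0,"linear":[0,0,0.025],"twist":0},
    {"fingers":0,"linear":[0,0,0.02],"twist":0},
    {"fingers":0,"linear":[0,0,0.01],"twist":0},
    {"fingers":0,"linear":[0,0,0],"twist":0}
  ]
}}

```text
clock: 33.28
eef_pos: [566.6, 370.6, 126.0]
tool_rot: [-3.136, -0.0, 2.219]
force: [-0.9, -0.4, -1.8]
width: 43.1
gripper_force: 61.5
```

Call:
{"method": "drive_tool", "body": {
  "motion": [
    {"fingers":0,"linear":[0,0,0.01],"twist":0},
    {"fingers":0,"linear":[0,0,0.01],"twist":0},
    {"fingers":0,"linear":[0,0,0.005],"twist":0},
    {"fingers":0,"linear":[0,0,0],"twist":0},
    {"fingers":0,"linear":[0,0,0],"twist":0}
  ]
}}

```text
clock: 33.7
eef_pos: [568.8, 372.1, 103.2]
tool_rot: [-3.141, -0.0, 2.22]
force: [0.6, -0.0, -1.2]
width: 42.8
gripper_force: 61.5
```

Call:
{"method": "drive_tool", "body": {
  "motion": [
    {"fingers":0,"linear":[0,0,0.006],"twist":0},
    {"fingers":0,"linear":[0,0,0.005],"twist":0},
    {"fingers":0,"linear":[0,0,0.004],"twist":0},
    {"fingers":0,"linear":[0,0,0],"twist":0},
    {"fingers":0,"linear":[0,0,0],"twist":0}
  ]
}}

```text
clock: 34.12
eef_pos: [568.6, 371.9, 87.9]
tool_rot: [-3.141, -0.0, 2.22]
force: [-0.4, 0.1, -1.8]
width: 42.8
gripper_force: 61.5
```

Call:
{"method": "drive_tool", "body": {
  "motion": [
    {"fingers":0,"linear":[0,0,0.0015],"twist":0},
    {"fingers":0,"linear":[0,0,0.001],"twist":0},
    {"fingers":0,"linear":[0,0,0],"twist":0}
  ]
}}

```text
clock: 34.37
eef_pos: [568.8, 372.1, 85.7]
tool_rot: [-3.142, -0.0, 2.22]
force: [-0.1, -0.1, -0.7]
width: 43.2
gripper_force: 61.5
```

Call:
{"method": "drive_tool", "body": {
  "motion": [
    {"fingers":0,"linear":[0,0,0.0015],"twist":0},
    {"fingers":0,"linear":[0,0,0],"twist":0}
  ]
}}

```text
clock: 34.53
eef_pos: [569.1, 372.3, 84.5]
tool_rot: [3.141, 0.0, 2.22]
force: [-0.7, -0.1, 0.1]
width: 43.0
gripper_force: 61.7
```

Call:
{"method": "drive_tool", "body": {
  "motion": [
    {"fingers":0,"linear":[0,0,0.001],"twist":0},
    {"fingers":0,"linear":[0,0,0],"twist":0}
  ]
}}

```text
clock: 34.7
eef_pos: [569.1, 372.2, 84.4]
tool_rot: [3.141, -0.0, 2.22]
force: [-1.1, -0.9, 5.0]
width: 43.2
gripper_force: 62.2
```

Contact again. I release, rise and move aside for a final look.

Call:
{"method": "drive_tool", "body": {
  "motion": [
    {"fingers":0.6,"linear":[0,0,-0.001],"twist":0},
    {"fingers":1,"linear":[0,0,0],"twist":0},
    {"fingers":1,"linear":[0,0,0],"twist":0},
    {"fingers":1,"linear":[0,0,0],"twist":0},
    {"fingers":1,"linear":[0,0,-0.01],"twist":0}
  ]
}}

```text
clock: 35.12
eef_pos: [567.4, 371.3, 92.5]
tool_rot: [-3.137, -0.0, 2.22]
force: [-0.5, -0.1, -0.2]
width: 85.8
gripper_force: 0.0
```

Call:
{"method": "drive_tool", "body": {
  "motion": [
    {"fingers":1,"linear":[0,0,-0.025],"twist":0},
    {"fingers":1,"linear":[0,0,-0.035],"twist":0},
    {"fingers":1,"linear":[0,0,-0.035],"twist":0},
    {"fingers":1,"linear":[0,0,-0.035],"twist":0},
    {"fingers":1,"linear":[0,0,-0.02],"twist":0}
  ]
}}

```text
clock: 35.53
eef_pos: [570.4, 372.8, 249.7]
tool_rot: [3.135, 0.0, 2.22]
force: [0.2, 0.9, -0.1]
width: 85.4
gripper_force: 0.0
```

Call:
{"method": "drive_tool", "body": {
  "motion": [
    {"fingers":1,"linear":[0.03,-0.02,0],"twist":0},
    {"fingers":1,"linear":[0.03,-0.02,0],"twist":0},
    {"fingers":1,"linear":[0.03,-0.02,0],"twist":0},
    {"fingers":1,"linear":[0.03,-0.02,0],"twist":0},
    {"fingers":1,"linear":[0.03,-0.02,0],"twist":0}
  ]
}}

```text
clock: 35.95
eef_pos: [397.0, 431.4, 245.2]
tool_rot: [3.141, -0.0, 2.219]
force: [0.5, 0.6, -0.3]
width: 85.5
gripper_force: 0.0
```

Call:
{"method": "drive_tool", "body": {
  "motion": [
    {"fingers":1,"linear":[0.03,-0.02,0],"twist":0},
    {"fingers":1,"linear":[0.03,-0.02,0],"twist":0},
    {"fingers":1,"linear":[0,0,0],"twist":0},
    {"fingers":1,"linear":[0,0,0],"twist":0},
    {"fingers":1,"linear":[0,0,0],"twist":0}
  ]
}}

```text
clock: 36.37
eef_pos: [331.0, 454.8, 245.0]
tool_rot: [3.14, 0.0, 2.22]
force: [0.5, -0.6, -0.8]
width: 84.9
gripper_force: 0.0
```

```bash
python3 - <<'E'
from h import *
t=cams.get_image('top');s=cams.get_image('side')
a=cv2.resize(t['color'][130:330,130:480],(700,400),interpolation=2)[:, :]
b=cv2.resize(s['color'][180:330,220:480],(346,200))
cv2.imwrite('pics/f.png',np.vstack([a,np.hstack([b,np.zeros((200,354,3),np.uint8)])]))
O=np.array([606,322.4]);y=np.array([-.607,.7945]);x=np.array([.7945,.607])
for n,d in(('top',t),('side',s)):
  for q,c,m in blobs(red(d['color']),150):
    P=plane(d,[hullc(m)[:2]],105.5)[0][:2];print(n,P.round(1),'rack',((P-O)@x).round(1),((P-O)@y).round(1))
plan(0,0,0)
E
```

```text
top [732.  819.4] rack 401.8 318.4
top [678.9 809.1] rack 353.3 342.4
top [643.4 275.8] rack 1.4 -59.7
top [606.2 323.9] rack 1.1 1.1
top [569.1 371.6] rack 0.6 61.5
side [691.3 824.9] rack 372.8 347.5
side [567.9 367.4] rack -3.0 58.9
side [605.3 322.4] rack -0.6 0.4
side [641.2 271.6] rack -2.9 -61.7
t 36.5 at [332.1 454.1 244.7] rpy [3.141e+00 1.000e-03 2.217e+00] w 85.5 gf 0.0 F [ 0.2 -0.4 -0.7]
twist -0.0 then linear mm [-162.3 -538.6  244.7] norm 613.4
```

View pics/f.png

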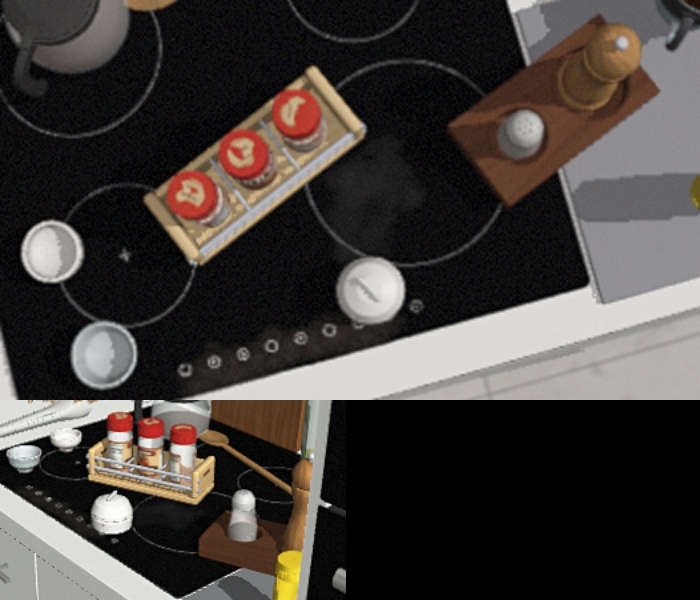

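The final view shows the three jars upright in their bays (crop (195,195), (245,153), (297,112)), with mill and salt in their wells. Timer and bowls have not moved.

```bash
python3 -c "
from cell import ctrl
print(ctrl.finish_job())"
```

```text
the job is handed in; nothing more can be done
None
```

The job is handed in: the last pictures show all three jars upright in the rack bays and the mill and shaker in their wells, with the timer and bowls unmoved. The arm clock stood at 36.5 s, and no verdict came back.

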